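Drive the spring sleeves into the boot-cupboard turn buttons

TASK

Lay each cherry wood turn button lengthwise in a nest of the jig, sleeve up, slide the jaw up until it holds them all against the fence, and with it closed knock every steel sleeve down flush with the wood using the mallet, never pressing on a sleeve with the gripper. Then slide the jaw fully back, lay the turn buttons flat in the felt-lined tray, sleeves up, and stand the mallet on its head in the middle of its round rubber pad. Leave the tape dispenser, marble jar, peg doll and palette where they are.

Things in the scene. Friction and masses are not known exactly. Their poses are not given: they have to be found in the camera images.
- jig: Fixed bench jig. Aluminium base plate 20 mm thick, x -100 to +100, y -185 to +135 mm. Origin at its underside, z up, x from the jaw (near side) to the dark steel fence (far side; inner face x = +80, top z = 44 mm). Three nests run along x at y = -90, 0, +90 mm, 48 mm wide, floor at z = 20 mm, between plywood ribs 8 mm high (x -14 to +79 mm).
- jaw_grip (a point): Pinch point of the orange grip on the right end (jig y = -155 mm) of the blue sliding jaw, 63 mm above the worktop, mid grip in x and y. The grip is 22 mm along jig x, 44 along y, from 42 to 72 mm above the worktop; pinch from above across the 22 mm. At jaw = 0 it is at jig x = -74 mm. The jaw is a beam across all nests, 28 mm along x, top 42 mm above the worktop.
- jaw (a joint): How far the jaw has slid along jig +x to the fence, m: 0 fully back (open, its face 140 mm from the fence, at jig x = -60 mm); 0.040 its face is 100 mm from the fence and just holds 100 mm turn buttons; 0.046 end of travel. Takes about 4 N to slide and stays where it is left. It may start part way along.
- nest_right (a point): Middle of the floor of the right nest for a turn button that lies against the fence: jig x = 30, y = -90, z = 20 mm. Axes as the jig's.
- nest_mid (a point): Middle of the floor of the mid nest for a turn button that lies against the fence: jig x = 30, y = 0, z = 20 mm. Axes as the jig's.
- nest_left (a point): Middle of the floor of the left nest for a turn button that lies against the fence: jig x = 30, y = 90, z = 20 mm. Axes as the jig's.
- mallet: Mallet, 350 g, standing on its head: round head (white faces, black band) 54 mm across, 72 mm tall; flat-sided light wood handle 22 mm wide, 28 mm tall, running level along the mallet's -x to 152 mm from the head's axis, 36 mm above the lower face. Origin at the centre of the head's lower (striking) face, z up. Centre of mass about 14 mm from the head's axis.
- mallet_grip (a point): Point to grip on the mallet handle: 58 mm from the head's axis, 36 mm above the striking face, on the handle's centre line. Axes as the mallet's: the handle runs along x, its 22 mm width is along y.
- pad: Round black rubber mallet pad, 84 mm across and 6 mm thick, fixed. Origin at the centre of its underside.
- tray: Felt-lined wooden tray, fixed, 230 mm along its x, 160 mm along its y. Origin at its underside; inner floor at z = 6 mm, 218 by 148 mm; its low rim's top is at z = 14 mm.
- dispenser: Red plastic tape dispenser, 150 mm long, 90 mm tall; a bystander. Origin at its underside.
- jar: Cobalt glass marble jar with a metal screw-top lid, 84 mm across, 108 mm tall; a bystander. Origin at its underside.
- doll: Cherry wood peg doll blank, 44 mm across, 90 mm tall, standing; a bystander. Origin at its underside.
- palette: White ceramic paint palette, 130 mm across, 10 mm thick, with six paint patches; a bystander. Origin at its underside.
- buttonA: Cherry wood turn button A (a swivelling cupboard catch), absent in some runs: a bar with round ends, 100 mm along its x, 40 mm along y, 26 mm thick, 110 g. Origin at the centre of its underside, z up. A steel spring sleeve stands in a hole at its middle.
- sleeveA: Slotted steel spring sleeve in turn button A, 16 mm across. Origin at the centre of its top, z up: 36 to 40 mm above the button's underside at the start, 26 mm when flush with the wood; it can go no deeper. It slides down under about 8 N and stays where it is driven.
- buttonB: Cherry wood turn button B (a swivelling cupboard catch), absent in some runs: a bar with round ends, 100 mm along its x, 40 mm along y, 26 mm thick, 110 g. Origin at the centre of its underside, z up. A steel spring sleeve stands in a hole at its middle.
- sleeveB: Slotted steel spring sleeve in turn button B, 16 mm across. Origin at the centre of its top, z up: 36 to 40 mm above the button's underside at the start, 26 mm when flush with the wood; it can go no deeper. It slides down under about 8 N and stays where it is driven.
- buttonC: Cherry wood turn button C (a swivelling cupboard catch), absent in some runs: a bar with round ends, 100 mm along its x, 40 mm along y, 26 mm thick, 110 g. Origin at the centre of its underside, z up. A steel spring sleeve stands in a hole at its middle.
- sleeveC: Slotted steel spring sleeve in turn button C, 16 mm across. Origin at the centre of its top, z up: 36 to 40 mm above the button's underside at the start, 26 mm when flush with the wood; it can go no deeper. It slides down under about 8 N and stays where it is driven.
Mind the look-alikes: they are no part of the job. What is shaped like the buttonB but orange or yellow is not meant.

How it is judged (in metres and radians):
On the way, in this order (a step that is already met when the one before it is completed fails the run):
1. every turn button lies in the jig against the fence, and the jaw is closed on them (value of joint jaw above 0.036 m and x of buttonA in the frame of jig between 0.025 and 0.035 m and y of buttonA in the frame of jig between -0.125 and 0.125 m and z of buttonA in the frame of jig between 0.016 and 0.024 m and angle between the x axis of each of buttonA, buttonB, buttonC and the x axis of jig, either way round below 0.15 rad and x of buttonB in the frame of jig between 0.025 and 0.035 m and y of buttonB in the frame of jig between -0.125 and 0.125 m and z of buttonB in the frame of jig between 0.016 and 0.024 m and x of buttonC in the frame of jig between 0.025 and 0.035 m and y of buttonC in the frame of jig between -0.125 and 0.125 m and z of buttonC in the frame of jig between 0.016 and 0.024 m), for 0.2 s.
2. every sleeve is flush, with the turn buttons still held in the jig by the closed jaw (all of step 1 and z of sleeveA in the frame of buttonA below 0.0285 m and z of sleeveB in the frame of buttonB below 0.0285 m and z of sleeveC in the frame of buttonC below 0.0285 m), for 0.2 s.
At the end, for the whole second after the job is handed in: All turn buttons lie flat, sleeve up, on the floor of the tray with their sleeves flush within 2.5 mm; the jaw is within 6 mm of fully back; the mallet stands upright on its head on the pad, its axis within 25 mm of the pad's centre; everything is released and at rest (value of joint jaw below 0.006 m and horizontal distance between mallet and pad below 0.025 m and angle between each of mallet, buttonA, buttonB, buttonC's own z axis and vertical below 0.1 rad and z of mallet in the frame of pad between 0.002 and 0.01 m and linear speed of each of mallet, buttonA, buttonB, buttonC below 0.02 m/s and x of buttonA in the frame of tray between -0.1 and 0.1 m and y of buttonA in the frame of tray between -0.07 and 0.07 m and z of buttonA in the frame of tray between 0.002 and 0.01 m and z of sleeveA in the frame of buttonA below 0.0285 m and x of buttonB in the frame of tray between -0.1 and 0.1 m and y of buttonB in the frame of tray between -0.07 and 0.07 m and z of buttonB in the frame of tray between 0.002 and 0.01 m and z of sleeveB in the frame of buttonB below 0.0285 m and x of buttonC in the frame of tray between -0.1 and 0.1 m and y of buttonC in the frame of tray between -0.07 and 0.07 m and z of buttonC in the frame of tray between 0.002 and 0.01 m and z of sleeveC in the frame of buttonC below 0.0285 m); the robot touches nothing.
It fails at once if the gripper or arm presses on a sleeve (contact force between any of the fingers, the arm and sleeveA above 4 N or contact force between any of the fingers, the arm and sleeveB above 4 N or contact force between any of the fingers, the arm and sleeveC above 4 N).
It fails at once if the tape dispenser, marble jar, peg doll or palette is moved more than 30 mm (distance of any of dispenser, jar, doll, palette from where it was at the start of the episode above 0.03 m).
Of buttonA, buttonB, buttonC only 2 to 3 are there at a start; the rules pass over those that are not, and their reading is None.
At some moment in a run one of buttonA, buttonB, buttonC may be knocked a few centimetres aside while the robot is not near it.
It also fails if it takes over 210 s, if anything falls off the work surface, if the arm or the gripper's body presses on something with over 40 N, if the wrist force passes 120 N, or if a joint passes its speed limit or range.

ROBOT

A 6-joint arm with a two-finger parallel gripper is mounted at the origin on the work surface. World frame = base frame: x ahead of the robot, y to its left, z up, the work surface at z = 0. Lengths are in mm, angles in rad, forces in N, time in s.
With the tool pointing down it reaches from about 350 to 775 mm from the base axis. Payload 7.3 kg.
Tool frame: the origin (TCP) lies on the centre line of the jaws, within the pads' length; the fingertips stand 14 mm ahead of it and the grasp point (between the pads) lies 5 mm behind it; z points along the fingers, y is the line along which they close (so a half turn about z gives the same grasp; the last joint's range is limited). The gripper opens to 92 mm and grips with 3 to 60 N. Pads are 19 mm wide; open, the fingers measure 130 mm over their backs; the gripper's body (75 mm by 190 mm) begins 47 mm behind the grasp point.
Start: joints at [1.165, 0.342, 1.524, -0, 1.275, -0.146], TCP at [134.849, 507.404, 240.741] pointing down, gripper open.
Joint ranges: [-2.53, 2.53], [-0.77, 2.02], [0.04, 2.7], [-1, 4.14], [0.28, 2.66], [-3.11, 3.11]. Speed limits (rad/s): [2.57, 2.57, 3.14, 3.14, 3.14, 3.14].

INTERFACE

Orientations are given as [roll, pitch, yaw] about the fixed x, y, z axes, in that order (R = Rz(yaw) Ry(pitch) Rx(roll)).
In Python, from plant import get_obs, capture, bot, spot_in, trace, pinpoint gives the robot as it stands.
- The arm moves only by the tool play_rows, never from a script. Its argument "rows" is a list of rows, each a list of 2 entries, a list of its own where there are three numbers: the shift along the world's x, y, z in units of 3 cm (1.0 is 3 cm), then the turn, a rotation vector about the world's x, y, z in units of 8 degrees (1.0 is 8 degrees). A call has 1 to 12 rows; each row shifts and turns the commanded pose from where the row before left it; what a row does not reach is not made up. A row lasts 1/8 s, in which the tool goes at most 62.5 mm and 10.7 degrees, less where a joint would pass 70% of its speed; a pose out of reach is approached as far as the arm can. A call with a number of a shift or a turn outside -1 to 1 is refused whole. A call with a gripper value outside its range is refused whole. "hand" is the opening, from -1 (shut) to 1 (fully open), set as the call begins (left out, the last holds). The fingers move at their own pace and stop on an object; the grip force is fixed at half the most. Time passes only in rows, so rows that do not move let the fingers close. It gives the time, the measured TCP pose, the force, the opening and the grip force at its end, in the units of the state.
- get_obs(): the state, without advancing time (a new reading comes with each control period).
- capture(name): name is "scene" or "top" or "wrist"; returns a dict with "frame" (400x640x3 uint8, red, green, blue), "fov_y" (degrees; the focal length in pixels is half the picture's height over the tangent of half this angle, whatever the lens; pixels are square), "cx", "cy" (the principal point, pixels), "dist" ([k1, k2, p1, p2, k3] as OpenCV has them; the pictures are not rectified), "rvec" (rotation vector, rad) and "tvec" (3), from world to camera coordinates, as OpenCV has them; the wrist camera has in their place "hand_eye" (4x4, takes a point from camera to tool coordinates, whose origin is the TCP and whose axes are the flange's). Camera axes: x right, y down, z forward; pixel columns grow to the right and rows downward; lengths in mm; the calibration is good to about 2 mm. A picture is of the moment at which its call begins: read the wrist's pose just before it. There is no depth.
- bot.close_job(): hands the job in; it is judged then, once.
Trained networks look in the newest picture that a camera, given by its name, has taken for a name from the list of things; names that differ only in an ending like _2 or _b are one class to them, and where a whole thing is asked for, a point or a joint stands for the part that bears it (a point fixed in the world has none). Each returns a list of dicts, best first, with "p" (0 to 1); they miss things now and then, are a little off and sometimes report something else, mostly with a low value. They report only what shows in the picture. A call takes as long as a camera call. They do not tell look-alikes from the thing itself.
- spot_in(query, camera): "at" ([row, column] in pixels, amid what is visible of it).
- trace(query, camera): "mask" (400x640 bool, what is visible of it) and "at" ([row, column] in pixels, amid what is visible of it).
- pinpoint(query, camera): "at" ([row, column] in pixels: a listed point, or the origin of a listed thing).
The state is a dict: "time": time; "joint_positions": joint angles; "dq": joint speeds; "tau": joint torques, N m; "tool_pos": TCP position; "tcp_rot": TCP orientation; "contact_force": force on the tool from outside, world axes, zero at the start; "moment": the same for the moment, N m; "grip_width": finger opening in mm; "finger_force": force on a finger pad.
Only numpy, scipy, OpenCV 4.12 (cv2) and the standard library are available. Lean on these libraries where they do the work, as an engineer would, in place of code of your own. Each camera call takes 0.05 s, during which the arm holds its last target. There are 200 camera calls.

## Working session

There is one attempt and no reset: what is moved stays moved. The work goes in short steps, Python scripts to look and compute and a tool call to move; the robot and the scene stay as the last step left them, time stands still between calls to the robot, and variables do not carry over. Pictures are saved under pics/ and viewed, at most 14 in all, crops included, and the job is handed in when it is done.

Besides the shell and the picture viewer there is one more tool, called after ">>>" by a JSON object that holds its "op" and its "data". play_rows: Moves the arm, as the interface text tells. Shifts and turns lie within -1 to 1; 1 stands for 3 cm of shift or 8 degrees of turn. Its arguments: {"type":"object","properties":{"rows":{"type":"array"},"hand":{"type":"number"}},"required":["rows"]}

```bash
ls; mkdir -p pics
cat > h.py <<'E'
import numpy as np, cv2
from scipy.spatial.transform import Rotation as R
from plant import get_obs, capture, bot, spot_in, trace, pinpoint
def cam(name):
    o=get_obs(); c=capture(name); f=200/np.tan(np.radians(c['fov_y'])/2)
    c['K']=np.array([[f,0,c['cx']],[0,f,c['cy']],[0,0,1.]]); c['D']=np.array(c['dist'],float)
    if 'hand_eye' in c:
        T=np.eye(4); T[:3,:3]=R.from_euler('xyz',o['tcp_rot']).as_matrix(); T[:3,3]=o['tool_pos']
        W=T@np.array(c['hand_eye']); 
    else:
        M=np.eye(4); M[:3,:3]=cv2.Rodrigues(np.array(c['rvec'],float))[0]; M[:3,3]=np.ravel(c['tvec']); W=np.linalg.inv(M)
    c['W']=W; return c
def world(c,rc,z):
    rc=np.atleast_2d(np.array(rc,float)); uv=rc[:,::-1].reshape(-1,1,2).copy()
    n=cv2.undistortPoints(uv,c['K'],c['D']).reshape(-1,2)
    d=np.c_[n,np.ones(len(n))]@c['W'][:3,:3].T; o=c['W'][:3,3]
    return o+d*((z-o[2])/d[:,2])[:,None]
def pix(c,P):
    M=np.linalg.inv(c['W']); p,_=cv2.projectPoints(np.atleast_2d(np.array(P,float)),cv2.Rodrigues(M[:3,:3])[0],M[:3,3],c['K'],c['D'])
    return p.reshape(-1,2)[:,::-1]
def save(c,n,crop=None,s=1):
    f=c['frame'][:,:,::-1]
    if crop: f=f[crop[0]:crop[1],crop[2]:crop[3]]
    cv2.imwrite('pics/'+n+'.png',cv2.resize(f,None,fx=s,fy=s,interpolation=cv2.INTER_CUBIC))
E
cat > l1.py <<'E'
from h import *
Z=dict(jig=0,jaw_grip=63,nest_right=20,nest_mid=20,nest_left=20,mallet=0,mallet_grip=36,pad=0,tray=0,dispenser=0,jar=0,doll=0,palette=0,buttonA=0,sleeveA=38,buttonB=0,sleeveB=38,buttonC=0,sleeveC=38)
for n in ['top','scene']:
    c=cam(n); save(c,n+'0'); print(n,c['W'][:3,3].round())
    for q,z in Z.items():
        print(q,[(round(d['p'],2),np.round(d['at']).tolist(),world(c,d['at'],z)[0,:2].round().tolist()) for d in pinpoint(q,n)[:6] if d['p']>.15])
E
python3 l1.py
```

```text
pics
top [ 274.   88. 1261.]
jig [(0.73, [182.0, 367.0], [613.0, -18.0])]
jaw_grip [(0.93, [209.0, 421.0], [528.0, -152.0]), (0.33, [146.0, 266.0], [688.0, 258.0])]
nest_right [(0.84, [175.0, 398.0], [629.0, -98.0]), (0.39, [194.0, 252.0], [563.0, 295.0]), (0.22, [209.0, 420.0], [538.0, -158.0])]
nest_mid [(0.67, [198.0, 254.0], [554.0, 288.0]), (0.6, [168.0, 366.0], [646.0, -12.0]), (0.46, [173.0, 396.0], [637.0, -94.0])]
nest_left [(0.9, [166.0, 336.0], [649.0, 72.0])]
mallet [(0.71, [246.0, 307.0], [431.0, 141.0]), (0.25, [183.0, 367.0], [609.0, -18.0])]
mallet_grip [(0.85, [243.0, 333.0], [435.0, 72.0])]
pad [(0.57, [246.0, 310.0], [432.0, 135.0])]
tray [(0.82, [220.0, 485.0], [517.0, -339.0])]
dispenser [(0.75, [151.0, 460.0], [712.0, -276.0])]
jar [(0.76, [141.0, 266.0], [723.0, 268.0])]
doll [(0.72, [172.0, 220.0], [629.0, 391.0]), (0.46, [201.0, 257.0], [548.0, 284.0])]
palette [(0.57, [287.0, 423.0], [332.0, -169.0])]
buttonA [(0.87, [257.0, 265.0], [397.0, 253.0])]
sleeveA [(0.57, [256.0, 263.0], [395.0, 252.0])]
buttonB [(0.92, [199.0, 254.0], [556.0, 291.0]), (0.81, [246.
[... 1147 characters left out ...]
 [285.0, 411.0], [632.0, 395.0])]
palette [(0.95, [147.0, 289.0], [317.0, -188.0])]
buttonA [(0.78, [206.0, 396.0], [396.0, 256.0]), (0.43, [218.0, 273.0], [630.0, -23.0])]
sleeveA [(0.47, [199.0, 396.0], [407.0, 255.0])]
buttonB [(0.95, [247.0, 492.0], [405.0, 536.0]), (0.92, [247.0, 439.0], [479.0, 415.0]), (0.76, [215.0, 454.0], [342.0, 415.0]), (0.61, [248.0, 384.0], [561.0, 290.0])]
sleeveB [(0.74, [201.0, 352.0], [482.0, 151.0]), (0.54, [234.0, 388.0], [545.0, 291.0]), (0.49, [149.0, 293.0], [363.0, -138.0]), (0.48, [240.0, 498.0], [412.0, 540.0]), (0.46, [240.0, 446.0], [486.0, 425.0]), (0.42, [203.0, 460.0], [325.0, 416.0])]
buttonC []
sleeveC [(0.56, [286.0, 411.0], [663.0, 400.0])]
```

View pics/top0.png

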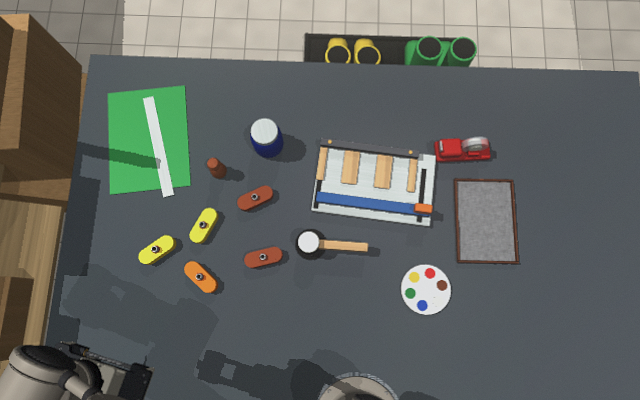

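View pics/scene0.png

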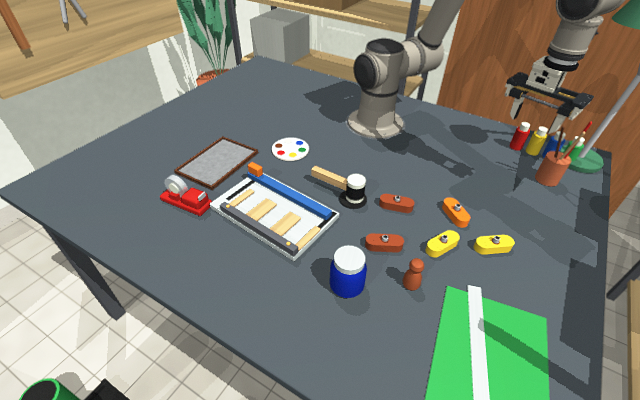

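Cherry candidates in the top view are (197,254) and (256,263). The look-alikes are yellow (225,203), yellow (249,156) and orange (276,200), and the cherry doll is at (167,216). By the description I choose the two cherry bars; there is no third. I'll check them in a close wrist crop.

>>> {"op": "play_rows", "data": {"rows": [[[1,-0.7,0.4],[0,0,0]],[[1,-0.7,0.4],[0,0,0]],[[1,-0.7,0.4],[0,0,0]],[[1,-0.7,0.4],[0,0,0]],[[1,-0.7,0.3],[0,0,0]],[[1,-0.7,0.3],[0,0,0]],[[1,-0.7,0.3],[0,0,0]],[[1,-0.7,0.3],[0,0,0]],[[1,-0.7,0.2],[0,0,0]],[[1,-0.7,0],[0,0,0]],[[0,0,0],[0,0,0]],[[0,0,0],[0,0,0]]], "hand": 1}}

```text
time: 3.5
tool_pos: [434.4, 297.6, 330.6]
tcp_rot: [3.142, -0.001, 2.882]
contact_force: [-0.1, -0.6, 0.5]
grip_width: 91.8
finger_force: 0.0
```

```bash
cat > l2.py <<'E'
from h import *
import sys
c=cam('wrist'); save(c,sys.argv[1]); o=get_obs(); print(o['time'],o['tool_pos'],o['tcp_rot'],o['joint_positions']); print(np.array(c['hand_eye']).round(3), c['W'].round(2))
for q,z in dict(buttonA=0,buttonB=0,sleeveA=38,sleeveB=38).items():
    print(q,[(round(d['p'],2),np.round(d['at']).tolist(),world(c,d['at'],z)[0,:2].round(1).tolist()) for d in pinpoint(q,'wrist')[:6] if d['p']>.15])
for q in ['buttonA','buttonB']:
    for d in trace(q,'wrist'):
        m=d['mask']; 
        if d['p']<.15 or m.sum()<50: continue
        P=world(c,np.argwhere(m),20)[:,:2]; mu=P.mean(0); w,v=np.linalg.eigh(np.cov((P-mu).T)); print(q,round(d['p'],2),np.median(c['frame'][m],0),mu.round(1),4*np.sqrt(w).round(1),np.arctan2(v[1,1],v[0,1]).round(3))
E
python3 l2.py w1
```

```text
3.55 [434.17068552 297.86256002 330.72699647] [ 3.14144568e+00 -4.43862174e-04  2.88240698e+00] [ 4.55450104e-01  2.91716056e-01  1.34899916e+00  4.02875024e-04
  1.50111639e+00 -8.56188613e-01]
[[-0.00000e+00 -9.62000e-01 -2.73000e-01  7.26890e+01]
 [ 1.00000e+00 -1.00000e-03  1.00000e-03  2.70000e-01]
 [-1.00000e-03 -2.73000e-01  9.62000e-01 -1.44628e+02]
 [ 0.00000e+00  0.00000e+00  0.00000e+00  1.00000e+00]] [[ 2.6000e-01  9.3000e-01  2.6000e-01  3.6433e+02]
 [ 9.7000e-01 -2.5000e-01 -7.0000e-02  3.1652e+02]
 [ 0.0000e+00  2.7000e-01 -9.6000e-01  4.7528e+02]
 [ 0.0000e+00  0.0000e+00  0.0000e+00  1.0000e+00]]
buttonA [(0.73, [146.0, 293.0], [397.5, 254.6])]
buttonB [(0.98, [83.0, 383.0], [342.9, 409.1]), (0.88, [234.0, 334.0], [555.5, 279.3]), (0.8, [111.0, 474.0], [416.5, 535.6]), (0.56, [171.0, 406.0], [480.6, 416.2])]
sleeveA [(0.59, [147.0, 290.0], [395.2, 254.9])]
sleeveB [(0.72, [76.0, 394.0], [338.8, 418.4]), (0.69, [175.0, 413.0], [479.6, 417.6]), (0.68, [107.0, 486.0], [410.8, 535.1]), (0.47, [241.0, 337.0], [552.9, 284.4])]
buttonA 0.7 [246. 124.  69.] [397.1 255.6] [ 46.8 110.8] 1.836
buttonB 0.87 [255. 187.   0.] [339.9 413.9] [ 48.8 108.8] 0.871
buttonB 0.75 [243. 116.  59.] [553.  288.1] [ 52.4 110. ] 2.125
buttonB 0.58 [255. 254.   0.] [475.2 418. ] [ 51.2 106. ] 2.69
buttonB 0.58 [255. 255.   0.] [406.6 534.6] [ 52.4 110.4] 2.159
```

View w1.

View pics/w1.png

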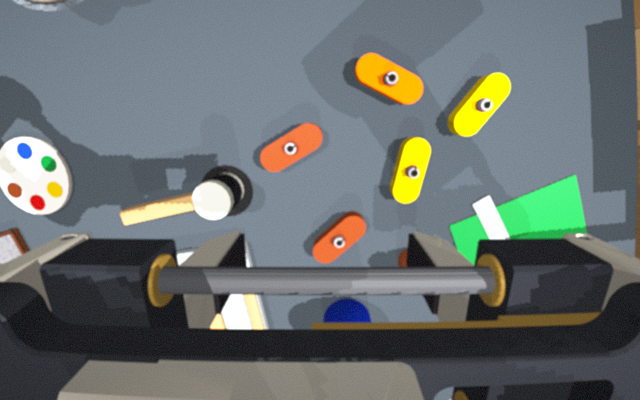

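The wrist view confirms cherry bars at (148,290) and (241,338). The orange one is at (78,390) and the yellow ones at (170,412) and (104,485). I'll go to the first cherry bar (A).

>>> {"op": "play_rows", "data": {"rows": [[[-0.16,-0.18,-0.75],[0,0,-0.94]],[[-0.16,-0.18,-0.75],[0,0,-0.94]],[[-0.15,-0.18,-0.75],[0,0,-0.94]],[[-0.15,-0.18,-0.75],[0,0,-0.94]],[[-0.15,-0.18,-0.75],[0,0,-0.94]],[[-0.15,-0.18,-0.75],[0,0,-0.94]],[[-0.15,-0.18,-0.75],[0,0,-0.93]],[[-0.15,-0.2,-0.75],[0,0,-0.93]],[[0,0,0],[0,0,0]],[[0,0,0],[0,0,0]]]}}

```text
time: 5.1
tool_pos: [398.9, 254.1, 151.7]
tcp_rot: [3.14, -0.0, 1.837]
contact_force: [-0.9, 1.0, -0.0]
grip_width: 91.9
finger_force: 0.0
```

```bash
cat > l3.py <<'E'
from h import *
import sys
# usage: l3.py name zfloor : precise button pose under the gripper
c=cam('wrist'); zf=float(sys.argv[2]); o=get_obs(); print(o['time'],o['tool_pos'].round(1) if hasattr(o['tool_pos'],'round') else o['tool_pos'],o['tcp_rot'][2])
save(c,sys.argv[1])
for q in ['buttonA','buttonB']:
    for d in trace(q,'wrist')[:3]:
        m=d['mask']
        if d['p']<.15 or m.sum()<300: continue
        hs=cv2.cvtColor(c['frame'],cv2.COLOR_RGB2HSV)
        P=world(c,np.argwhere(m),zf+26)[:,:2].astype(np.float32); (cx,cy),(w,h),a=cv2.minAreaRect(P); mu=P.mean(0)
        ev,v=np.linalg.eigh(np.cov((P-mu).T)); print(q,round(d['p'],2),np.median(c['frame'][m],0),'rect',round(cx,1),round(cy,1),round(w,1),round(h,1),a,'mean',mu.round(1),'yaw',np.arctan2(v[1,1],v[0,1]).round(3))
for q in ['sleeveA','sleeveB']:
    print(q,[(round(d['p'],2),world(c,d['at'],zf+38)[0,:2].round(1).tolist()) for d in pinpoint(q,'wrist')[:3] if d['p']>.15])
E
python3 l3.py w2 0
```

```text
5.15 [399.1 254.2 151.8] 1.8367859996726947
buttonA 0.56 [244. 127.  68.] rect 397.4 255.7 41.2 100.6 16.816558837890625 mean [396.6 257.3] yaw 1.846
buttonB 0.96 [255. 254.   0.] rect 474.8 414.7 51.3 99.8 63.12273406982422 mean [476. 413.] yaw 2.856
buttonB 0.88 [237. 114.  61.] rect 547.0 292.2 50.7 92.6 27.584501266479492 mean [546.4 293.5] yaw 2.172
buttonB 0.59 [255. 193.   0.] rect 340.6 388.1 77.5 34.3 14.960439682006836 mean [332.8 390.4] yaw -2.718
sleeveA [(0.82, [396.5, 254.9])]
sleeveB [(0.61, [476.2, 419.5]), (0.56, [555.2, 288.2])]
```

>>> {"op": "play_rows", "data": {"rows": [[[-0.06,0.03,-0.8],[0,0,0.1]],[[0,0,-0.8],[0,0,0]],[[0,0,-0.8],[0,0,0]],[[0,0,-0.8],[0,0,0]],[[0,0,-0.6],[0,0,0]],[[0,0,-0.36],[0,0,0]],[[0,0,0],[0,0,0]]]}}

```text
time: 6.22
tool_pos: [396.3, 254.5, 25.6]
tcp_rot: [-3.141, 0.0, 1.849]
contact_force: [0.7, -0.4, -0.2]
grip_width: 91.7
finger_force: 0.0
```

>>> {"op": "play_rows", "data": {"rows": [[[0,0,0],[0,0,0]],[[0,0,0],[0,0,0]],[[0,0,0],[0,0,0]],[[0,0,0],[0,0,0]],[[0,0,0],[0,0,0]]], "hand": -1}}

```text
time: 6.85
tool_pos: [396.5, 254.5, 26.0]
tcp_rot: [3.141, 0.0, 1.849]
contact_force: [0.3, 0.3, -1.1]
grip_width: 46.7
finger_force: 0.0
```

>>> {"op": "play_rows", "data": {"rows": [[[0,0,0],[0,0,0]],[[0,0,0],[0,0,0]],[[0,0,1],[0,0,0]],[[0,0,1],[0,0,0]],[[0.5,-0.6,1],[0,0,0.85]],[[0.8,-1,1],[0,0,0.85]],[[0.8,-1,1],[0,0,0.85]],[[0.8,-1,1],[0,0,0.85]],[[0.8,-1,1],[0,0,0.85]],[[0.8,-1,1],[0,0,0.85]],[[0.8,-1,1],[0,0,0.85]],[[0.8,-1,1],[0,0,0.85]]]}}

```text
time: 8.35
tool_pos: [579.8, 25.5, 326.6]
tcp_rot: [3.142, -0.001, 2.802]
contact_force: [0.4, -0.3, -1.3]
grip_width: 39.6
finger_force: 30.0
```

>>> {"op": "play_rows", "data": {"rows": [[[0.7,-0.7,0],[0,0,0.85]],[[0.7,-0.8,0],[0,0,0.85]],[[0,0,0],[0,0,0]],[[0,0,0],[0,0,0]]]}}

```text
time: 8.85
tool_pos: [621.0, -18.1, 325.4]
tcp_rot: [3.141, -0.001, 3.034]
contact_force: [-0.0, 0.5, -0.9]
grip_width: 40.1
finger_force: 30.0
```

```bash
cat > l4.py <<'E'
from h import *
import sys
Z=dict(jig=0,jaw_grip=63,nest_right=20,nest_mid=20,nest_left=20,mallet=0,mallet_grip=36,pad=0,tray=0)
for n in sys.argv[2:]:
    c=cam(n); o=get_obs(); print(n,o['time'],o['tool_pos'].round(1),o['tcp_rot'][2]); save(c,sys.argv[1]+n)
    for q,z in Z.items():
        print(q,[(round(d['p'],2),np.round(d['at']).tolist(),world(c,d['at'],z)[0,:2].round().tolist()) for d in pinpoint(q,n)[:6] if d['p']>.3])
E
python3 l4.py a wrist top
```

```text
wrist 8.9 [620.9 -17.8 325.7] 3.034938536563921
jig [(0.92, [157.0, 333.0], [613.0, -6.0])]
jaw_grip []
nest_right [(0.97, [179.0, 270.0], [633.0, -104.0])]
nest_mid []
nest_left [(0.74, [173.0, 389.0], [644.0, 75.0])]
mallet []
mallet_grip [(0.6, [14.0, 386.0], [433.0, 81.0])]
pad [(0.95, [22.0, 419.0], [437.0, 134.0])]
tray [(0.98, [116.0, 110.0], [513.0, -337.0]), (0.44, [99.0, 540.0], [558.0, 314.0])]
top 9.4 [621.4 -18.4 326. ] 3.0354807114736317
jig []
jaw_grip [(0.69, [208.0, 420.0], [530.0, -150.0])]
nest_right []
nest_mid []
nest_left [(0.88, [166.0, 338.0], [650.0, 66.0])]
mallet [(0.75, [246.0, 307.0], [431.0, 142.0]), (0.59, [244.0, 331.0], [437.0, 78.0]), (0.41, [144.0, 377.0], [724.0, -43.0])]
mallet_grip [(0.69, [244.0, 334.0], [433.0, 70.0])]
pad [(0.79, [247.0, 309.0], [428.0, 136.0])]
tray [(0.83, [220.0, 488.0], [519.0, -347.0])]
```

View pics/awrist.png

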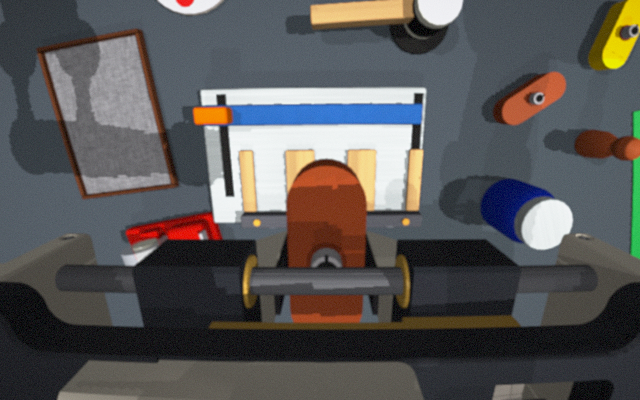

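The button is held in the middle of the image, and the jig is clearly visible at rows 90–225, cols 200–425. I'll enlarge the jig to fit it by its corners.

```bash
python3 -c "
import cv2
f=cv2.imread('pics/awrist.png')[80:235,190:440]
cv2.imwrite('pics/crop1.png',cv2.resize(f,None,fx=3.2,fy=3.2,interpolation=cv2.INTER_CUBIC))"
```

```text
(no output)
```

View pics/crop1.png

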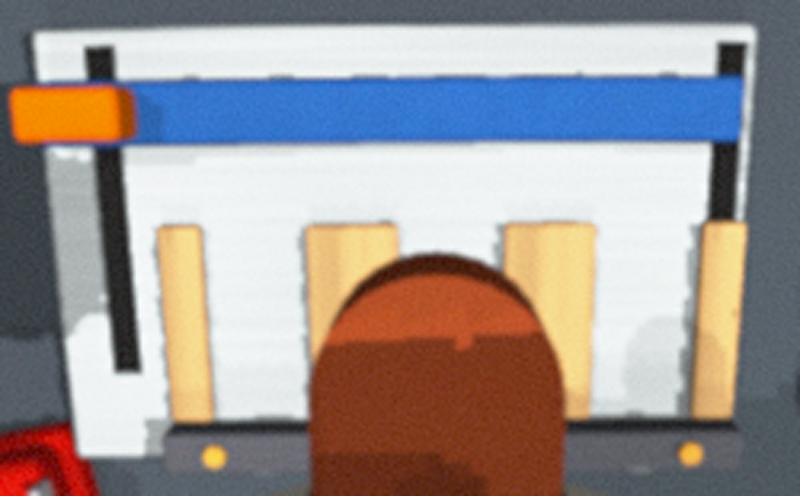

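```bash
cat > fit.py <<'E'
from h import *
from scipy.optimize import least_squares
o=get_obs(); c=cam('wrist')
uv=np.array([(34,32),(755,27),(78,457),(306,225),(397,225),(503,223),(595,224)])/3.2+[190,80]
J=np.array([(-100,-185,20),(-100,135,20),(100,-185,20),(-14,-66,28),(-14,-24,28),(-14,24,28),(-14,66,28)],float)
W=np.vstack([world(c,[[v,u]],z)[0] for (u,v),z in zip(uv,J[:,2])])[:,:2]
def tr(p,q): C,S=np.cos(p[2]),np.sin(p[2]); return q[:,:2]@np.array([[C,S],[-S,C]])+p[:2]
r=least_squares(lambda p:(tr(p,J)-W).ravel(),[613,-17,-.1]); p=r.x; print(p,(tr(p,J)-W).round(1).tolist())
inv=lambda w: (w-p[:2])@np.array([[np.cos(p[2]),-np.sin(p[2])],[np.sin(p[2]),np.cos(p[2])]])
for u,v,z in [(135,81,42),(740,77,42),(140,144,42),(740,143,42)]: print('jaw',inv(world(c,[[v/3.2+80,u/3.2+190]],z)[0,:2]))
print('grip',inv(world(c,[[115/3.2+80,67/3.2+190]],72)[0,:2]))
for n,q in dict(nr=(30,-90),nm=(30,0),nl=(30,90),grip=(-74,-155)).items(): print(n,tr(p,np.array([q],float)))
E
python3 fit.py
```

```text
[ 6.14543327e+02 -1.01998261e+01 -1.01167242e-01] [[-0.6, -1.1], [-0.5, 0.9], [0.3, -0.8], [0.1, -0.6], [-0.1, 0.3], [0.6, 0.4], [0.0, 0.8]]
jaw [ -77.27726751 -133.88607845]
jaw [-77.54905003 122.30115457]
jaw [ -51.16286787 -133.83167887]
jaw [-50.21170698 124.24870701]
grip [ -63.81542191 -153.39514869]
nr [[ 635.30040764 -102.76949505]]
nm [[644.38993597 -13.22966885]]
nl [[653.47946429  76.31015734]]
grip [[ 525.26750469 -156.93369235]]
```

>>> {"op": "play_rows", "data": {"rows": [[[0.36,0.08,-0.8],[0,0,0.04]],[[0.36,0.08,-0.9],[0,0,0]],[[0,0,-1],[0,0,0]],[[0,0,-1],[0,0,0]],[[0,0,-1],[0,0,0]],[[0,0,-1],[0,0,0]],[[0,0,-1],[0,0,0]],[[0,0,-0.9],[0,0,0]],[[0,0,-0.6],[0,0,0]],[[0,0,0],[0,0,0]],[[0,0,0],[0,0,0]]]}}

```text
time: 11.28
tool_pos: [643.8, -13.8, 81.1]
tcp_rot: [3.142, 0.002, 3.041]
contact_force: [0.0, -0.1, -1.7]
grip_width: 39.8
finger_force: 30.0
```

>>> {"op": "play_rows", "data": {"rows": [[[-0.04,0.02,-0.4],[0,0,0]],[[0,0,-0.4],[0,0,0]],[[0,0,-0.24],[0,0,0]],[[0,0,-0.1],[0,0,0]],[[0,0,0],[0,0,0]],[[0,0,0],[0,0,0]]]}}

```text
time: 12.02
tool_pos: [643.4, -13.3, 52.2]
tcp_rot: [-3.141, 0.006, 3.041]
contact_force: [-13.4, 2.2, 38.1]
grip_width: 39.6
finger_force: 30.0
```

>>> {"op": "play_rows", "data": {"rows": [[[0,0,0.6],[0,0,0]],[[0,0,0.6],[0,0,0]],[[0,0,0],[0,0,0]],[[0,0,0],[0,0,0]]]}}

```text
time: 12.52
tool_pos: [641.5, -13.1, 80.9]
tcp_rot: [3.141, -0.001, 3.041]
contact_force: [-0.5, 0.1, -1.5]
grip_width: 39.8
finger_force: 30.0
```

Run:
```python
from h import *
o=get_obs(); c=cam('wrist'); print(o['tool_pos'],o['tcp_rot'])
save(c,'w3'); p=np.array([614.54,-10.2,-.1012])
C,S=np.cos(p[2]),np.sin(p[2])
J=np.array([(80,-20,44),(80,20,44),(-14,-24,28),(-14,24,28),(-14,66,28),(-14,-66,28),(78,-24,28),(78,24,28)])
print(pix(c,np.c_[J[:,:2]@np.array([[C,S],[-S,C]])+p[:2],J[:,2]]).round())
```

```text
[641.47768353 -13.05533889  80.88456684] [ 3.14143375e+00 -1.20102882e-03  3.04091688e+00]
[[303. 297.]
 [303. 355.]
 [164. 289.]
 [164. 363.]
 [164. 426.]
 [164. 225.]
 [288. 293.]
 [288. 358.]]
```

View pics/w3.png

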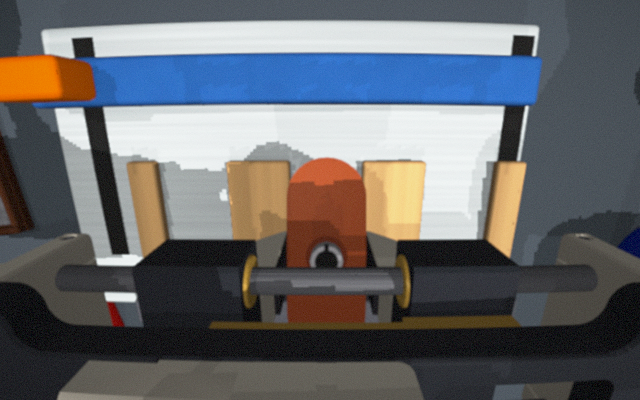

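Run:
```python
from h import *
c=cam('wrist'); p=np.array([614.54,-10.2,-.1012])
C,S=np.cos(p[2]),np.sin(p[2]); inv=lambda w:(w-p[:2])@np.array([[C,-S],[S,C]])
print('tcp',inv(get_obs()['tool_pos'][:2]))
for r,z in [(158,55),(158,81),(187,81)]: print(r,z,inv(world(c,[[r,326]],z)[0,:2]))
d=[d for d in pinpoint('sleeveA','wrist') if d['p']>.2]; print([ (x['p'],x['at'],inv(world(c,x['at'],93)[0,:2])) for x in d])
print(c['W'][:3,3])
m=trace('buttonA','wrist')
for d in m[:2]: print(d['p'],d['mask'].sum(),np.where(d['mask'].any(1))[0][[0,-1]])
```

```text
tcp [26.90042225 -0.11004768]
158 55 [-21.84988299   0.08289188]
158 81 [-25.45887075   0.06057189]
187 81 [-11.33478763   0.0631214 ]
[(0.59, [257.3, 325.4], array([20.27319645, -0.22769751]))]
[569.27031752  -5.66667911 225.35261557]
0.79 10161 [157 322]
```

Run:
```python
from h import *
c=cam('scene'); p=np.array([614.54,-10.2,-.1012]); C,S=np.cos(p[2]),np.sin(p[2])
t=get_obs()['tool_pos']; a,b=[q.astype(int) for q in (pix(c,[t])[0]-[45,60],pix(c,[t])[0]+[45,60])]
x=lambda J:pix(c,np.c_[np.array(J,float)[:,:2]@np.array([[C,S],[-S,C]])+p[:2],np.array(J,float)[:,2]])
f=c['frame'][:,:,::-1].copy()
f=cv2.resize(f[a[0]:b[0],a[1]:b[1]],None,fx=6,fy=6,interpolation=cv2.INTER_CUBIC)
for z,col in((55,(0,255,0)),(81,(0,255,255))):
    pts=[(27+50*s if abs(s)==1 else 27+50*s, 20*k, z) for s,k in((1,0),(.6,1),(-.6,1),(-1,0),(-.6,-1),(.6,-1))]
    q=((x(pts)-a)*6)[:,::-1].astype(int); cv2.polylines(f,[q.reshape(-1,1,2)],True,col,1)
cv2.imwrite('pics/s1.png',f)
```

```text
(no output)
```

View pics/s1.png

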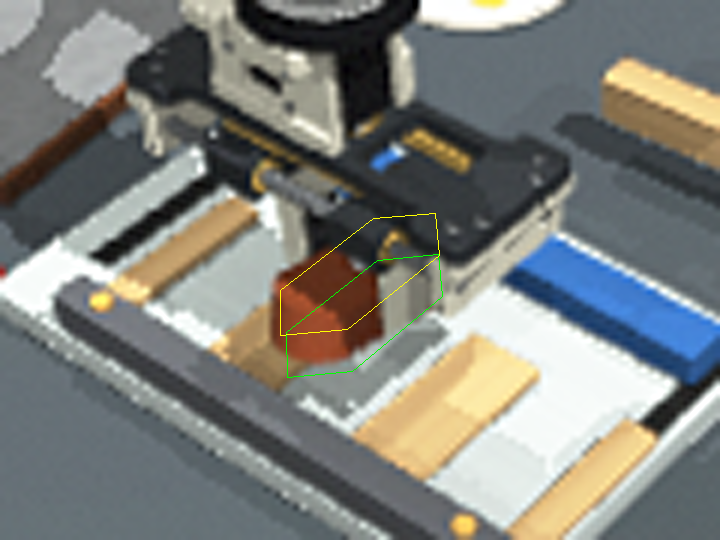

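The far end sits about 6 mm higher than expected, so it probably caught the fence. I'll back off about 6 mm from the fence, lower gently and release.

>>> {"op": "play_rows", "data": {"rows": [[[-0.2,0.02,0],[0,0,0]],[[0,0,-0.4],[0,0,0]],[[0,0,-0.3],[0,0,0]],[[0,0,-0.1],[0,0,0]],[[0,0,0],[0,0,0]],[[0,0,0],[0,0,0]]]}}

```text
time: 13.52
tool_pos: [636.1, -12.6, 58.0]
tcp_rot: [3.142, 0.001, 3.041]
contact_force: [0.3, 0.3, -0.4]
grip_width: 39.9
finger_force: 30.0
```

>>> {"op": "play_rows", "data": {"rows": [[[0,0,-0.12],[0,0,0]],[[0,0,-0.1],[0,0,0]],[[0,0,0],[0,0,0]],[[0,0,0],[0,0,0]]]}}

```text
time: 14.02
tool_pos: [636.4, -12.5, 51.7]
tcp_rot: [3.142, 0.001, 3.041]
contact_force: [1.5, -0.7, 3.9]
grip_width: 39.7
finger_force: 30.0
```

>>> {"op": "play_rows", "data": {"rows": [[[0,0,-0.1],[0,0,0]],[[0,0,0],[0,0,0]]]}}

```text
time: 14.28
tool_pos: [637.5, -12.7, 49.4]
tcp_rot: [3.142, 0.004, 3.041]
contact_force: [4.0, 0.0, 5.9]
grip_width: 39.9
finger_force: 30.0
```

>>> {"op": "play_rows", "data": {"rows": [[[0,0,0],[0,0,0]],[[0,0,0],[0,0,0]],[[0,0,0],[0,0,0]],[[0,0,0],[0,0,0]],[[0,0,0.4],[0,0,0]],[[0,0,1],[0,0,0]],[[0,0,1],[0,0,0]],[[0,0,0],[0,0,0]]], "hand": 0.25}}

```text
time: 15.28
tool_pos: [637.6, -12.7, 123.7]
tcp_rot: [-3.141, 0.006, 3.041]
contact_force: [0.2, 0.9, -0.7]
grip_width: 57.1
finger_force: 0.0
```

```bash
cat > l5.py <<'E'
from h import *
import sys
p=np.array([614.54,-10.2,-.1012]); C,S=np.cos(p[2]),np.sin(p[2]); inv=lambda w:(w-p[:2])@np.array([[C,-S],[S,C]])
c=cam('wrist'); o=get_obs(); print(o['time'],o['tool_pos'].round(1),'tcp in jig',inv(o['tool_pos'][:2]).round(1)); save(c,sys.argv[1])
for q in ['buttonA','buttonB']:
    for d in trace(q,'wrist')[:3]:
        m=d['mask']
        if d['p']<.15 or m.sum()<300: continue
        P=inv(world(c,np.argwhere(m),46)[:,:2]).astype(np.float32); (cx,cy),(w,h),a=cv2.minAreaRect(P)
        print(q,round(d['p'],2),np.median(c['frame'][m],0),'jig rect',round(cx,1),round(cy,1),round(w,1),round(h,1),round(a,1),'x',P[:,0].min(),P[:,0].max())
for q in ['sleeveA','sleeveB']:
    print(q,[(round(d['p'],2),inv(world(c,d['at'],58)[0,:2]).round(1).tolist()) for d in pinpoint(q,'wrist')[:3] if d['p']>.15])
E
python3 l5.py w4
```

```text
15.325 [636.5 -12.6 121.7] tcp in jig [22.1 -0.1]
buttonB 0.97 [54. 25. 14.] jig rect -68.0 215.9 39.9 26.6 14.1 x -90.20089 -51.3856
sleeveA [(0.8, [24.5, 1.1])]
sleeveB []
```

View pics/w4.png

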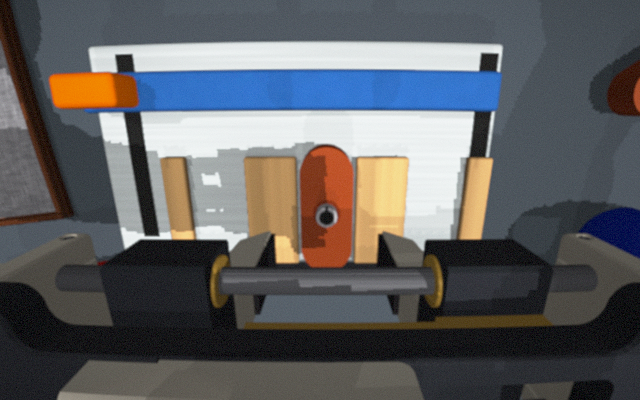

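Button A lies flat in the mid nest (rows 145–268, col 326). Next is B.

>>> {"op": "play_rows", "data": {"rows": [[[0,0.3,1],[0,0,0]],[[0,0.7,0.8],[0,0,-0.6]],[[-0.3,1,0.2],[0,0,-0.7]],[[-0.3,1,0],[0,0,-0.7]],[[-0.3,1,0],[0,0,-0.7]],[[-0.3,1,0],[0,0,-0.7]],[[-0.3,1,0],[0,0,-0.7]],[[-0.3,1,0],[0,0,-0.7]],[[-0.3,1,0],[0,0,-0.7]],[[-0.3,1,0],[0,0,-0.7]],[[-0.3,1,0],[0,0,-0.9]],[[0,0,0],[0,0,0]]], "hand": 0.7}}

```text
time: 17.02
tool_pos: [553.7, 289.3, 179.0]
tcp_rot: [-3.14, -0.001, 2.052]
contact_force: [0.2, -0.4, 0.2]
grip_width: 78.0
finger_force: 0.0
```

```bash
python3 l3.py w5 0
```

```text
17.075 [554.2 288.  179.1] 2.0527955160395215
buttonA 0.59 [248. 126.  67.] rect 555.8 287.2 39.8 99.9 28.583261489868164 mean [555.3 288.8] yaw 2.062
buttonB 0.65 [248. 125.  67.] rect 555.4 287.0 40.6 99.8 28.58452796936035 mean [554.9 289.1] yaw 2.068
buttonB 0.59 [255. 254.   0.] rect 482.6 415.2 42.0 90.2 65.06832122802734 mean [484.6 412.6] yaw 2.816
sleeveA []
sleeveB [(0.73, [559.5, 284.4]), (0.69, [472.8, 419.0])]
```

>>> {"op": "play_rows", "data": {"rows": [[[0.05,-0.03,-0.9],[0,0,0.13]],[[0,0,-1],[0,0,0]],[[0,0,-1],[0,0,0]],[[0,0,-1],[0,0,0]],[[0,0,-0.8],[0,0,0]],[[0,0,-0.4],[0,0,0]],[[0,0,0],[0,0,0]]]}}

```text
time: 18.15
tool_pos: [556.3, 286.0, 26.6]
tcp_rot: [-3.14, -0.0, 2.067]
contact_force: [-0.2, 0.2, 0.1]
grip_width: 77.8
finger_force: 0.0
```

>>> {"op": "play_rows", "data": {"rows": [[[0,0,0],[0,0,0]],[[0,0,0],[0,0,0]],[[0,0,0],[0,0,0]],[[0,0,0],[0,0,0]],[[0,0,0],[0,0,0]],[[0,0,0],[0,0,0]]], "hand": -1}}

```text
time: 18.9
tool_pos: [556.3, 286.6, 27.4]
tcp_rot: [-3.142, -0.0, 2.068]
contact_force: [-1.3, -1.2, 3.5]
grip_width: 39.4
finger_force: 30.0
```

>>> {"op": "play_rows", "data": {"rows": [[[0,0,0.8],[0,0,0]],[[0,0,1],[0,0,0]],[[0,0,1],[0,0,0]],[[0.3,-0.7,0.8],[0,0,0.7]],[[0.3,-0.7,0.4],[0,0,0.7]],[[0.3,-0.7,0],[0,0,0.7]],[[0.3,-0.7,0],[0,0,0.7]],[[0.3,-0.7,0],[0,0,0.7]],[[0.3,-0.7,0],[0,0,0.7]],[[0.3,-0.7,0],[0,0,0.7]],[[0.3,-0.7,0],[0,0,0.7]],[[0.3,-0.7,0],[0,0,0.7]]]}}

```text
time: 20.4
tool_pos: [637.5, 96.9, 146.6]
tcp_rot: [-3.142, -0.001, 2.951]
contact_force: [-0.0, -0.8, -0.5]
grip_width: 39.5
finger_force: 30.0
```

>>> {"op": "play_rows", "data": {"rows": [[[0.28,-0.68,-0.3],[0,0,0.67]],[[0,0,-0.8],[0,0,0]],[[0,0,-0.8],[0,0,0]],[[0,0,0],[0,0,0]],[[0,0,0],[0,0,0]]]}}

```text
time: 21.02
tool_pos: [646.2, 77.3, 90.9]
tcp_rot: [3.141, 0.001, 3.041]
contact_force: [-0.6, -0.1, -0.5]
grip_width: 39.7
finger_force: 30.0
```

>>> {"op": "play_rows", "data": {"rows": [[[0,0,-0.6],[0,0,0]],[[0,0,-0.4],[0,0,0]],[[0,0,-0.2],[0,0,0]],[[0,0,-0.15],[0,0,0]],[[0,0,0],[0,0,0]],[[0,0,0],[0,0,0]]]}}

```text
time: 21.78
tool_pos: [646.0, 77.2, 50.0]
tcp_rot: [3.141, 0.001, 3.041]
contact_force: [-0.2, -0.4, -1.3]
grip_width: 39.4
finger_force: 30.0
```

>>> {"op": "play_rows", "data": {"rows": [[[0,0,-0.1],[0,0,0]],[[0,0,0],[0,0,0]]]}}

```text
time: 22.02
tool_pos: [646.2, 77.2, 47.4]
tcp_rot: [3.141, 0.001, 3.041]
contact_force: [0.1, 0.3, 3.5]
grip_width: 39.7
finger_force: 30.0
```

>>> {"op": "play_rows", "data": {"rows": [[[0,0,0],[0,0,0]],[[0,0,0],[0,0,0]],[[0,0,0],[0,0,0]],[[0,0,0],[0,0,0]],[[0,0,0.4],[0,0,0]],[[0,0,1],[0,0,0]],[[0,0,1],[0,0,0]],[[0,0,1],[0,0,0]],[[0,0,0],[0,0,0]]], "hand": 0.25}}

```text
time: 23.15
tool_pos: [647.4, 77.2, 152.4]
tcp_rot: [3.141, 0.007, 3.041]
contact_force: [-0.1, -0.1, 0.0]
grip_width: 57.4
finger_force: 0.0
```

```bash
python3 l5.py w6
```

```text
23.2 [646.3  77.2 150.2] tcp in jig [22.8 90.2]
buttonA 0.97 [133.  60.  32.] jig rect 20.8 3.5 97.1 46.5 0.1 x -27.738136 69.33745
buttonB 0.75 [184.  84.  42.] jig rect 22.4 91.2 40.4 101.4 88.8 x -28.267786 73.09612
sleeveA [(0.74, [21.2, 2.3])]
sleeveB [(0.53, [24.0, 91.7])]
```

>>> {"op": "play_rows", "data": {"rows": [[[-0.31,-0.65,0],[0,0,-0.94]],[[-0.31,-0.65,0],[0,0,-0.94]],[[-0.31,-0.65,0],[0,0,-0.94]],[[-0.31,-0.65,0],[0,0,-0.94]],[[-0.31,-0.65,0],[0,0,-0.94]],[[-0.31,-0.65,0],[0,0,-0.94]],[[-0.31,-0.65,0],[0,0,-0.94]],[[-0.31,-0.65,0],[0,0,-0.94]],[[-0.31,-0.66,0],[0,0,-0.94]],[[-0.31,-0.66,0],[0,0,-0.94]],[[-0.31,-0.66,0],[0,0,-0.94]],[[-0.31,-0.66,0],[0,0,-0.91]]]}}

```text
time: 24.9
tool_pos: [533.4, -158.5, 147.7]
tcp_rot: [-3.14, -0.001, 1.466]
contact_force: [0.5, -0.3, 0.3]
grip_width: 57.1
finger_force: 0.0
```

>>> {"op": "play_rows", "data": {"rows": [[[0,0,0],[0,0,0]],[[0,0,0],[0,0,0]]], "hand": 0.3}}

```text
time: 25.15
tool_pos: [534.2, -157.5, 148.2]
tcp_rot: [-3.141, -0.001, 1.472]
contact_force: [-0.0, 0.5, 0.6]
grip_width: 59.6
finger_force: 0.0
```

Run:
```python
from h import *
p=np.array([614.54,-10.2,-.1012]); C,S=np.cos(p[2]),np.sin(p[2]); inv=lambda w:(w-p[:2])@np.array([[C,-S],[S,C]])
c=cam('wrist'); o=get_obs(); print(o['tool_pos'],o['tcp_rot'],inv(o['tool_pos'][:2])); save(c,'w7')
print([(d['p'],d['at'],inv(world(c,d['at'],63)[0,:2])) for d in pinpoint('jaw_grip','wrist')[:3]])
h=cv2.cvtColor(c['frame'],cv2.COLOR_RGB2HSV); m=(h[...,0]>8)&(h[...,0]<17)&(h[...,1]>200)&(h[...,2]>120)
n,l,s,ce=cv2.connectedComponentsWithStats(m.astype(np.uint8)); 
for i in np.argsort(-s[1:,4])[:3]+1:
    P=inv(world(c,np.argwhere(l==i),72)[:,:2]); print(s[i],P.min(0),P.max(0))
```

```text
[ 534.29402993 -157.28846861  148.28815557] [-3.14114250e+00 -4.46699385e-04  1.47239718e+00] [ -64.97544538 -154.44295001]
[(0.87, [210.4, 323.0], array([ -66.60988543, -154.525484  ]))]
[311 181  27  59 730] [ -75.86401391 -175.14068534] [ -55.6194951  -128.79650742]
[488  17  17   8  38] [ 43.08881677 -21.29281841] [ 54.06720584 -16.80012724]
[476  20   9   8  19] [ 35.23712205 -23.40640311] [ 40.49321189 -19.01980989]
```

View pics/w7.png

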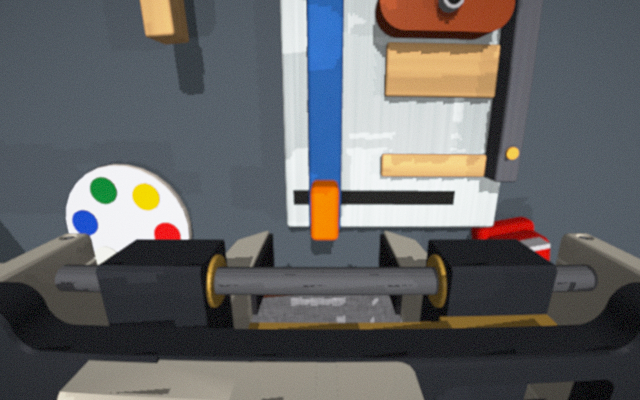

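>>> {"op": "play_rows", "data": {"rows": [[[0,0,-0.8],[0,0,0]],[[0,0,-0.9],[0,0,0]],[[0,0,-0.8],[0,0,0]],[[0,0,-0.5],[0,0,0]],[[0,0,0],[0,0,0]]]}}

```text
time: 25.88
tool_pos: [533.8, -157.4, 57.8]
tcp_rot: [-3.14, -0.001, 1.471]
contact_force: [0.1, 0.3, 0.3]
grip_width: 59.6
finger_force: 0.0
```

>>> {"op": "play_rows", "data": {"rows": [[[0,0,0],[0,0,0]],[[0,0,0],[0,0,0]],[[0,0,0],[0,0,0]],[[0,0,0],[0,0,0]],[[0,0,0],[0,0,0]],[[0,0,0],[0,0,0]]], "hand": -1}}

```text
time: 26.62
tool_pos: [533.8, -158.0, 58.9]
tcp_rot: [-3.141, 0.0, 1.47]
contact_force: [-3.1, -0.2, 5.5]
grip_width: 21.8
finger_force: 30.0
```

>>> {"op": "play_rows", "data": {"rows": [[[0.12,-0.012,0],[0,0,0]],[[0.12,-0.012,0],[0,0,0]],[[0.12,-0.012,0],[0,0,0]],[[0.12,-0.012,0],[0,0,0]],[[0.12,-0.012,0],[0,0,0]],[[0.12,-0.012,0],[0,0,0]],[[0.12,-0.012,0],[0,0,0]],[[0,0,0],[0,0,0]]]}}

```text
time: 27.62
tool_pos: [559.3, -160.6, 58.9]
tcp_rot: [-3.141, 0.0, 1.47]
contact_force: [-3.2, 0.7, 5.5]
grip_width: 22.0
finger_force: 30.0
```

>>> {"op": "play_rows", "data": {"rows": [[[0.08,-0.008,0],[0,0,0]],[[0.07,-0.007,0],[0,0,0]],[[0.06,-0.006,0],[0,0,0]],[[0,0,0],[0,0,0]]]}}

```text
time: 28.12
tool_pos: [562.4, -160.9, 58.8]
tcp_rot: [-3.134, -0.001, 1.471]
contact_force: [-15.4, -0.2, 13.2]
grip_width: 22.0
finger_force: 30.0
```

>>> {"op": "play_rows", "data": {"rows": [[[0.08,-0.008,0],[0,0,0]],[[0.08,-0.008,0],[0,0,0]],[[0,0,0],[0,0,0]]]}}

```text
time: 28.5
tool_pos: [562.7, -160.8, 58.6]
tcp_rot: [-3.124, -0.001, 1.471]
contact_force: [-31.4, 0.0, 24.7]
grip_width: 21.7
finger_force: 30.1
```

>>> {"op": "play_rows", "data": {"rows": [[[0,0,0],[0,0,0]],[[0,0,0],[0,0,0]],[[0,0,0],[0,0,0]],[[-0.1,0,0.3],[0,0,0]],[[0,0,1],[0,0,0]],[[0,0,1],[0,0,0]],[[0.2,0.5,1],[0,0,0]],[[0.5,1,1],[0,0,0]],[[0.5,1,1],[0,0,0]],[[0.5,1,1],[0,0,0]],[[0,0,0],[0,0,0]],[[0,0,0],[0,0,0]]], "hand": 0.2}}

```text
time: 30.0
tool_pos: [617.9, -56.8, 247.0]
tcp_rot: [-3.141, 0.0, 1.47]
contact_force: [0.7, 0.2, -0.1]
grip_width: 55.1
finger_force: 0.0
```

```bash
python3 l5.py w8
```

```text
30.05 [617.6 -57.2 246.6] tcp in jig [  7.8 -46.4]
buttonA 0.88 [198.  90.  48.] jig rect 28.4 0.2 41.8 97.6 88.0 x -20.520317 77.10209
buttonA 0.26 [221. 186. 185.] jig rect 1.7 -12.3 291.9 192.7 89.9 x -94.68884 98.11679
buttonB 0.72 [178.  85.  50.] jig rect 28.2 88.8 44.0 100.0 89.4 x -21.840584 78.1905
sleeveA [(0.54, [27.2, 0.8])]
sleeveB [(0.49, [31.8, 92.4])]
```

View pics/w8.png

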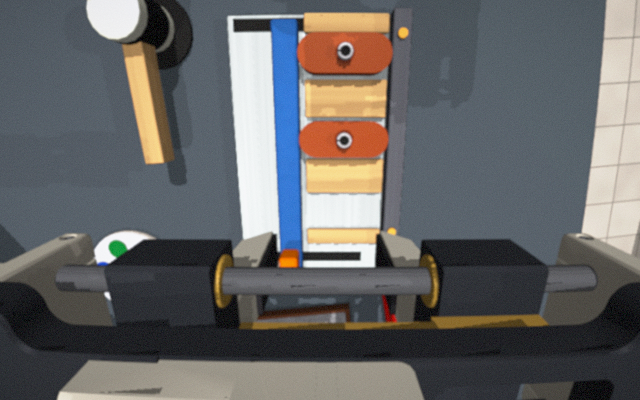

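Both buttons are held between jaw and fence (sleeves at (49,345) and (140,344)). Next, the mallet.

>>> {"op": "play_rows", "data": {"rows": [[[-0.68,0.49,-0.1],[0,0,0]],[[-0.68,0.49,-0.1],[0,0,0]],[[-0.68,0.49,-0.1],[0,0,0]],[[-0.68,0.49,-0.1],[0,0,0]],[[-0.68,0.49,-0.2],[0,0,0]],[[-0.68,0.49,-0.2],[0,0,0]],[[-0.68,0.49,-0.2],[0,0,0]],[[-0.68,0.49,-0.2],[0,0,0]],[[-0.68,0.49,-0.2],[0,0,0]],[[0,0,0],[0,0,0]],[[0,0,0],[0,0,0]]]}}

```text
time: 31.62
tool_pos: [435.7, 75.2, 205.9]
tcp_rot: [3.14, 0.0, 1.47]
contact_force: [0.1, 0.3, 0.1]
grip_width: 55.0
finger_force: 0.0
```

Run:
```python
from h import *
c=cam('wrist'); o=get_obs(); print(o['time'],o['tool_pos'],o['tcp_rot']); save(c,'w9')
for q,z in dict(mallet=6,mallet_grip=42,pad=0).items():
    print(q,[(round(d['p'],2),d['at'],world(c,d['at'],z)[0,:2].round(1).tolist()) for d in pinpoint(q,'wrist')[:3]])
```

```text
31.675 [435.79484385  75.11405715 205.91362928] [3.14037677e+00 8.02896184e-05 1.46953027e+00]
mallet [(0.71, [128.3, 321.9], [438.2, 133.6])]
mallet_grip [(0.71, [185.5, 322.4], [433.2, 77.4]), (0.44, [248.4, 524.7], [653.2, -18.0])]
pad []
```

View pics/w9.png

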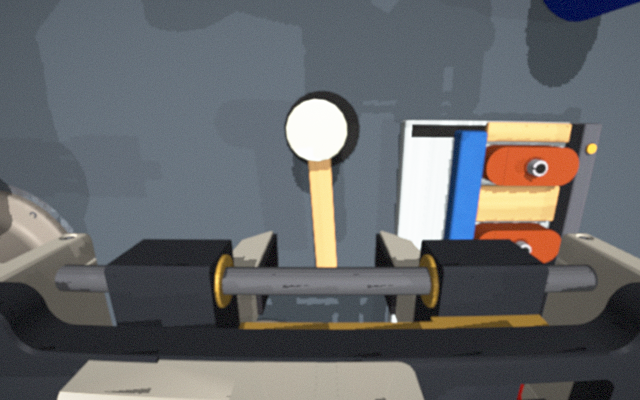

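Run:
```python
from h import *
c=cam('wrist')
f=c['frame'].astype(int); 
w=(f.min(2)>190)&(np.hypot(np.indices(f.shape[:2])[0]-131,np.indices(f.shape[:2])[1]-317)<45)
P=np.argwhere(w); ce,r=cv2.minEnclosingCircle(P.astype(np.float32)); H=world(c,[P.mean(0)],78)[0]; print('head px',P.mean(0),ce,r,H)
h=cv2.cvtColor(c['frame'],cv2.COLOR_RGB2HSV); m=(h[...,0]>10)&(h[...,0]<28)&(h[...,1]>70)&(h[...,2]>120); m[:,:300]=0;m[:,345:]=0;m[:166]=0;m[258:]=0
Q=np.argwhere(m); rows=[168,180,200,220,240,255]; L=np.array([[r,Q[Q[:,0]==r,1].mean()] for r in rows]); Wd=[np.ptp(Q[Q[:,0]==r,1]) for r in rows]; print(L.tolist(),Wd)
G=world(c,L,56)[:,:2]; print(G.round(1)); d=G[0]-G[-1]; print('handle dir to head yaw',np.arctan2(d[1],d[0]))
g=c['frame'].max(2); k=(g<32); k[:85]=0;k[170:]=0;k[:,275:]=k[:,275:];k[:,:275]=0;k[:,365:]=0
E_=np.argwhere(k); hull=cv2.convexHull(E_.astype(np.float32)).reshape(-1,2); print('dark hull',hull.min(0),hull.max(0))
W=world(c,hull,6)[:,:2].astype(np.float32); print('pad',cv2.minEnclosingCircle(W))
e=pix(c,[[H[0]+27*np.cos(t),H[1]+27*np.sin(t),78] for t in np.linspace(0,6.28,40)]); print('exp head',e.min(0),e.max(0), P.min(0),P.max(0))
```

```text
head px [129.65409667 316.40795338] (129.6399688720703, 316.4570007324219) 30.846660614013672 [434.22070648 136.11358803  78.        ]
[[168.0, 320.0], [180.0, 320.5], [200.0, 322.0], [220.0, 323.5], [240.0, 324.5], [255.0, 325.5]] [np.int64(22), np.int64(23), np.int64(22), np.int64(21), np.int64(21), np.int64(21)]
[[432.9  98.3]
 [432.1  86.4]
 [431.4  65.9]
 [430.7  44.6]
 [429.5  22.5]
 [428.8   5.3]]
handle dir to head yaw 1.526209624135185
dark hull [113. 299.] [164. 345.]
pad ((436.63140869140625, 125.50819396972656), 35.54655838012695)
exp head [ 97.40251036 285.5747929 ] [160.34414311 347.20192394] [ 99 287] [160 346]
```

>>> {"op": "play_rows", "data": {"rows": [[[-0.13,0.3,-0.8],[0,0,0.4]],[[0,0,-1],[0,0,0]],[[0,0,-1],[0,0,0]],[[0,0,-1],[0,0,0]],[[0,0,-1],[0,0,0]],[[0,0,-0.6],[0,0,0]],[[0,0,-0.23],[0,0,0]],[[0,0,0],[0,0,0]]]}}

```text
time: 32.88
tool_pos: [431.1, 84.6, 36.7]
tcp_rot: [-3.141, 0.0, 1.526]
contact_force: [-0.1, -0.7, 0.4]
grip_width: 55.3
finger_force: 0.0
```

>>> {"op": "play_rows", "data": {"rows": [[[0,0,0],[0,0,0]],[[0,0,0],[0,0,0]],[[0,0,0],[0,0,0]],[[0,0,0],[0,0,0]],[[0,0,0],[0,0,0]]], "hand": -1}}

```text
time: 33.5
tool_pos: [431.1, 84.7, 37.0]
tcp_rot: [3.141, 0.0, 1.526]
contact_force: [-0.6, 0.1, 3.1]
grip_width: 21.6
finger_force: 30.0
```

>>> {"op": "play_rows", "data": {"rows": [[[0,0,0.6],[0,0,0]],[[0,0,1],[0,0,0]],[[0,0,1],[0,0,0]],[[0.5,-0.3,1],[0,0,0]],[[0.8,-0.55,0.5],[0,0,0]],[[0.8,-0.55,0],[0,0,0]],[[0.8,-0.55,0],[0,0,0]],[[0.8,-0.55,0],[0,0,0]],[[0.8,-0.55,0],[0,0,0]],[[0.8,-0.55,0],[0,0,0]],[[0.8,-0.55,0],[0,0,0]],[[0.8,-0.5,0],[0,0,0]]]}}

```text
time: 35.0
tool_pos: [638.0, -55.3, 158.4]
tcp_rot: [-3.139, -0.0, 1.526]
contact_force: [-0.1, -0.4, -4.2]
grip_width: 22.2
finger_force: 30.0
```

>>> {"op": "play_rows", "data": {"rows": [[[0.95,-0.56,0],[0,0,0]],[[0,0,-1],[0,0,0]],[[0,0,0],[0,0,0]],[[0,0,0],[0,0,0]]]}}

```text
time: 35.5
tool_pos: [666.2, -71.4, 129.9]
tcp_rot: [-3.141, -0.0, 1.526]
contact_force: [-0.7, 0.0, -4.1]
grip_width: 21.8
finger_force: 30.0
```

Run:
```python
from h import *
o=get_obs(); print(o['time'],o['tool_pos'],o['tcp_rot'],o['contact_force'])
c=cam('wrist'); save(c,'w10')
# expected head top centre, level
d=np.array([np.cos(1.526),np.sin(1.526)]); t=o['tool_pos']
print(pix(c,[[*(t[:2]+51.5*d),t[2]-31+72],[644.4,-13.2,58]]))
f=c['frame'].astype(int); w=(f.min(2)>150); n,l,s,ce=cv2.connectedComponentsWithStats(w.astype(np.uint8)); print([(s[i].tolist(),ce[i][::-1].round(1).tolist()) for i in np.argsort(-s[1:,4])[:4]+1])
c=cam('top'); save(c,'top2'); print('pad',[(d['p'],world(c,d['at'],6)[0,:2].round(1)) for d in pinpoint('pad','top')[:2]])
g=c['frame'].max(2); q=pix(c,[[436,135,6]])[0]; yy,xx=np.indices(g.shape); k=(g<35)&(np.hypot(yy-q[0],xx-q[1])<25); n,l,s,ce=cv2.connectedComponentsWithStats(k.astype(np.uint8)); i=np.argmax(s[1:,4])+1
print(s[i],world(c,[ce[i][::-1]],6)[0], q, cv2.minEnclosingCircle(world(c,np.argwhere(l==i),6)[:,:2].astype(np.float32)))
```

```text
35.5 [666.22674594 -71.37913604 129.85591253] [-3.14093484e+00 -9.03528733e-05  1.52632377e+00] [-0.68056948  0.03281936 -4.14263071]
[[180.14846393 323.14029626]
 [138.44677263 289.88177392]]
[([232, 103, 170, 148, 18701], [179.8, 320.2]), ([129, 0, 67, 266, 12771], [124.1, 163.1]), ([58, 391, 147, 9, 614], [396.8, 109.1]), ([624, 186, 16, 73, 613], [231.5, 634.1])]
pad []Traceback (most recent call last):
  File "<stdin>", line 9, in <module>
    return _wrapfunc(a, 'argmax', axis=axis, out=out, **kwds)
    return bound(*args, **kwds)
ValueError: attempt to get argmax of an empty sequence
```

View pics/w10.png

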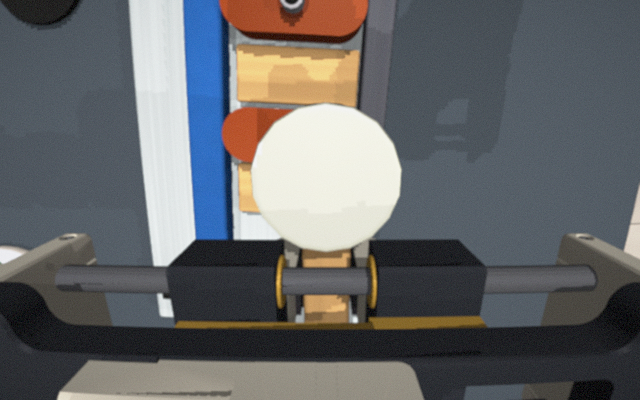

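>>> {"op": "play_rows", "data": {"rows": [[[-0.4,0.27,0],[0,0,0]],[[-0.39,0.27,0],[0,0,0]],[[0,0,-0.6],[0,0,0]],[[0,0,-0.4],[0,0,0]],[[0,0,0],[0,0,0]],[[0,0,0],[0,0,0]]]}}

```text
time: 36.4
tool_pos: [643.1, -55.7, 99.6]
tcp_rot: [3.141, 0.0, 1.526]
contact_force: [-0.1, -0.2, -3.5]
grip_width: 21.8
finger_force: 30.0
```

Strike.

>>> {"op": "play_rows", "data": {"rows": [[[0,0,-0.8],[0,0,0]],[[0,0,0],[0,0,0]],[[0,0,0],[0,0,0]]]}}

```text
time: 36.78
tool_pos: [642.7, -55.5, 76.0]
tcp_rot: [-3.141, -0.0, 1.526]
contact_force: [-0.2, 0.2, -3.8]
grip_width: 22.1
finger_force: 30.0
```

>>> {"op": "play_rows", "data": {"rows": [[[0,0,-0.1],[0,0,0]],[[0,0,0],[0,0,0]]]}}

```text
time: 37.02
tool_pos: [642.9, -55.9, 75.3]
tcp_rot: [3.14, 0.001, 1.526]
contact_force: [-4.1, -1.5, 10.4]
grip_width: 21.6
finger_force: 30.0
```

>>> {"op": "play_rows", "data": {"rows": [[[0,0,-0.1],[0,0,0]],[[0,0,0],[0,0,0]]]}}

```text
time: 37.28
tool_pos: [643.0, -57.1, 73.7]
tcp_rot: [3.139, 0.003, 1.526]
contact_force: [-9.2, -6.4, 17.9]
grip_width: 21.8
finger_force: 30.0
```

>>> {"op": "play_rows", "data": {"rows": [[[0,0,0.8],[0,0,0]],[[0,-0.5,0.9],[0,0,0]],[[0.3,-1,0.7],[0,0,0]],[[0,-1,0],[0,0,0]],[[0,0,0],[0,0,0]],[[0,0,0],[0,0,0]]]}}

```text
time: 38.02
tool_pos: [651.4, -129.9, 141.4]
tcp_rot: [-3.141, -0.001, 1.526]
contact_force: [0.4, 0.6, -3.5]
grip_width: 21.8
finger_force: 30.0
```

Run:
```python
from h import *
p=np.array([614.54,-10.2,-.1012]); C,S=np.cos(p[2]),np.sin(p[2]); inv=lambda w:(w-p[:2])@np.array([[C,-S],[S,C]])
o=get_obs(); print(o['time'],o['tool_pos'],o['tcp_rot'])
c=cam('wrist'); save(c,'w11')
f=c['frame'].astype(int); w=(f.min(2)>150); n,l,s,ce=cv2.connectedComponentsWithStats(w.astype(np.uint8)); print([(s[i].tolist(),ce[i][::-1].round(1).tolist()) for i in np.argsort(-s[1:,4])[:3]+1])
for q in ['sleeveA','sleeveB']: print(q,[(round(d['p'],2),d['at'],inv(world(c,d['at'],46)[0,:2]).round(1).tolist()) for d in pinpoint(q,'wrist')[:3] if d['p']>.15])
t=lambda a,b,z:[a*C-b*S+p[0],a*S+b*C+p[1],z]
print(pix(c,[t(30,0,46),t(30,0,58),t(30,90,46),t(30,90,58)]).round())
save(c,'w11c',(0,170,180,420),3)
```

```text
38.025 [ 651.36039664 -129.92134277  141.40117947] [-3.14061536e+00 -7.56102288e-04  1.52582976e+00]
[([245, 90, 160, 172, 19044], [184.7, 322.2]), ([148, 0, 63, 258, 11722], [114.2, 179.9]), ([0, 189, 77, 76, 2914], [224.8, 27.1])]
sleeveA []
sleeveB []
[[ 54. 308.]
 [ 51. 307.]
 [-87. 314.]
 [-98. 313.]]
```

View pics/w11c.png

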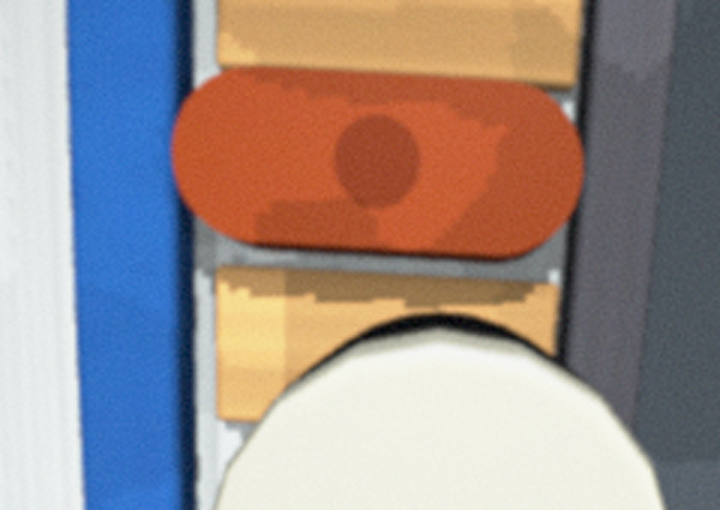

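Sleeve A is down: a flush dark disc at the button's middle, no ring standing up. Now B.

>>> {"op": "play_rows", "data": {"rows": [[[0,0.9,0],[0,0,0]],[[0,0.9,0],[0,0,0]],[[0,0.9,0],[0,0,0]],[[0,0.9,0],[0,0,0]],[[0,0.9,0],[0,0,0]],[[0,0.97,0],[0,0,0]],[[0,0,-0.7],[0,0,0]],[[0,0,-0.7],[0,0,0]],[[0,0,0],[0,0,0]],[[0,0,0],[0,0,0]]]}}

```text
time: 39.42
tool_pos: [652.2, 34.0, 100.6]
tcp_rot: [3.14, -0.0, 1.526]
contact_force: [-0.1, 0.5, -3.3]
grip_width: 22.0
finger_force: 30.0
```

>>> {"op": "play_rows", "data": {"rows": [[[0,0,-0.8],[0,0,0]],[[0,0,0],[0,0,0]],[[0,0,0],[0,0,0]]]}}

```text
time: 39.8
tool_pos: [652.0, 33.7, 76.8]
tcp_rot: [3.141, -0.0, 1.526]
contact_force: [0.8, 0.1, -3.1]
grip_width: 21.8
finger_force: 30.0
```

>>> {"op": "play_rows", "data": {"rows": [[[0,0,-0.13],[0,0,0]],[[0,0,0],[0,0,0]]]}}

```text
time: 40.05
tool_pos: [652.4, 33.5, 73.8]
tcp_rot: [3.139, 0.0, 1.526]
contact_force: [-1.9, -1.9, 3.4]
grip_width: 21.5
finger_force: 30.0
```

>>> {"op": "play_rows", "data": {"rows": [[[0,0,-0.12],[0,0,0]],[[0,0,0],[0,0,0]]]}}

```text
time: 40.3
tool_pos: [652.6, 32.3, 71.9]
tcp_rot: [3.138, 0.002, 1.526]
contact_force: [-6.2, -5.4, 15.7]
grip_width: 21.9
finger_force: 30.0
```

>>> {"op": "play_rows", "data": {"rows": [[[0,0,0.8],[0,0,0]],[[0,-0.5,0.9],[0,0,0]],[[0,-1,0.7],[0,0,0]],[[0,-0.7,0],[0,0,0]],[[0,0,0],[0,0,0]],[[0,0,0],[0,0,0]]]}}

```text
time: 41.05
tool_pos: [651.0, -31.8, 138.8]
tcp_rot: [-3.139, -0.001, 1.526]
contact_force: [-0.2, 0.4, -4.0]
grip_width: 22.1
finger_force: 30.0
```

```bash
cat > l6.py <<'E'
from h import *
import sys
p=np.array([614.54,-10.2,-.1012]); C,S=np.cos(p[2]),np.sin(p[2]); inv=lambda w:(w-p[:2])@np.array([[C,-S],[S,C]])
o=get_obs(); print(o['time'],o['tool_pos'],o['tcp_rot'])
t=lambda a,b,z:[a*C-b*S+p[0],a*S+b*C+p[1],z]
c=cam('wrist'); save(c,sys.argv[1]); q=pix(c,[t(30,90,46),t(30,0,46)]); print(q)
for n,k in zip('BA',q):
    r,cc=k.astype(int)
    if r>30: print(n,[c['frame'][r+dr,cc-24:cc+25:4].tolist() for dr in (0,)])
for n in ['sleeveA','sleeveB']: print(n,[(round(d['p'],2),d['at']) for d in pinpoint(n,'wrist')[:3] if d['p']>.15])
for n in ['scene','top']:
    c=cam(n); save(c,sys.argv[1]+n); print(n,pix(c,[t(30,90,46),t(30,0,46)]).round(),'pad',[(round(d['p'],2),d['at'],world(c,d['at'],0)[0,:2].round(1)) for d in pinpoint('pad',n)[:3]])
E
python3 l6.py w12
```

```text
41.05 [651.04402621 -31.81247416 138.79744593] [-3.13917538e+00 -8.28209537e-04  1.52582484e+00]
[[ 65.34608404 321.6440988 ]
 [185.80780746 315.75724046]]
B [[[203, 95, 54], [205, 94, 52], [171, 78, 46], [107, 53, 41], [42, 40, 38], [42, 43, 40], [38, 31, 35], [63, 40, 34], [168, 77, 48], [179, 80, 49], [201, 92, 49], [184, 89, 53], [181, 88, 49]]]
A [[[241, 241, 229], [239, 239, 225], [241, 241, 229], [240, 240, 229], [240, 240, 227], [241, 241, 230], [240, 241, 229], [241, 241, 229], [242, 241, 229], [242, 240, 228], [242, 241, 229], [241, 240, 228], [243, 242, 230]]]
sleeveA [(0.67, [72.0, 317.5])]
sleeveB [(0.48, [67.6, 320.9])]
scene [[226. 297.]
 [211. 271.]] pad [(0.86, [199.3, 351.7], array([439.6, 129.7])), (0.44, [160.3, 220.4], array([ 504.7, -337. ]))]
top [[162. 334.]
 [166. 367.]] pad []
```

Run:
```python
import cv2,numpy as np
a=cv2.resize(cv2.imread('pics/w12.png')[20:115,250:400],(400,253),interpolation=cv2.INTER_CUBIC)
b=cv2.resize(cv2.imread('pics/w12scene.png')[180:260,240:340],(400,320),interpolation=cv2.INTER_CUBIC)
d=cv2.resize(cv2.imread('pics/w12top.png')[215:275,280:345],(390,360),interpolation=cv2.INTER_CUBIC)
o=np.zeros((580,800,3),np.uint8); o[:253,:400]=a; o[255:575,:400]=b; o[:360,402:792]=d
cv2.imwrite('pics/comp.png',o)
```

```text
(no output)
```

View pics/comp.png

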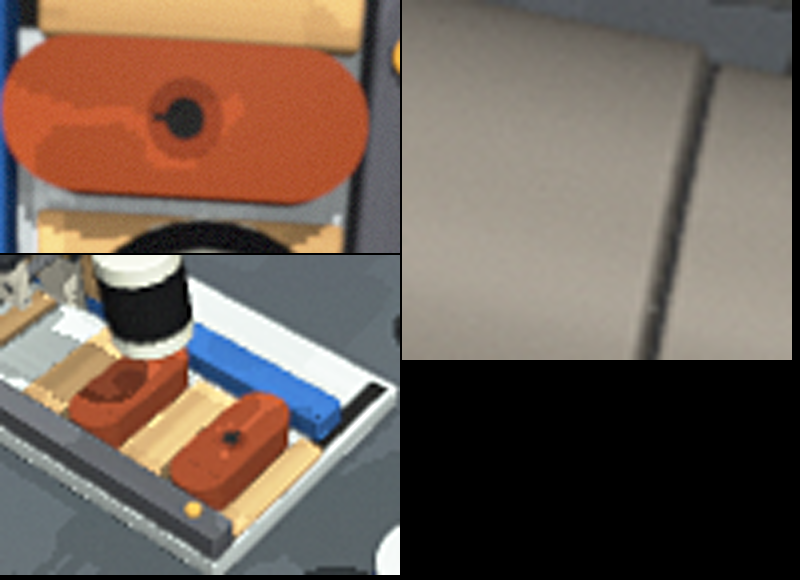

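B looks flush too (bore at the wood's surface, no steel ring standing). One more tap on B for certainty.

>>> {"op": "play_rows", "data": {"rows": [[[0,0.7,0],[0,0,0]],[[0,0.9,0],[0,0,0]],[[0,0.6,-0.4],[0,0,0]],[[0,0,-0.8],[0,0,0]],[[0,0,-0.9],[0,0,0]],[[0,0,-0.2],[0,0,0]],[[0,0,0],[0,0,0]]]}}

```text
time: 42.28
tool_pos: [651.2, 34.2, 71.3]
tcp_rot: [-3.14, 0.0, 1.526]
contact_force: [-2.3, 0.1, -1.4]
grip_width: 22.0
finger_force: 30.0
```

>>> {"op": "play_rows", "data": {"rows": [[[0,0,-0.05],[0,0,0]],[[0,0,0],[0,0,0]]]}}

```text
time: 42.52
tool_pos: [651.3, 34.1, 71.0]
tcp_rot: [-3.141, -0.0, 1.526]
contact_force: [-6.0, -0.2, 7.6]
grip_width: 21.7
finger_force: 30.0
```

>>> {"op": "play_rows", "data": {"rows": [[[0,0,0.8],[0,0,0]],[[0,0,0.9],[0,0,0]],[[-0.4,0,0.9],[0,0,0]],[[-0.9,-0.2,0],[0,0,0]],[[-0.9,-0.2,0],[0,0,0]],[[-0.9,-0.2,0],[0,0,0]],[[-0.9,-0.2,0],[0,0,0]],[[-0.9,-0.2,0],[0,0,0]],[[-0.9,0,0],[0,0,0]],[[-0.9,0,0],[0,0,0]],[[-0.6,0,0],[0,0,0]],[[0,0,0],[0,0,0]]]}}

```text
time: 44.02
tool_pos: [432.0, 3.9, 147.8]
tcp_rot: [3.141, -0.0, 1.526]
contact_force: [0.5, -1.1, -4.3]
grip_width: 21.8
finger_force: 30.0
```

```bash
cat > pad.py <<'E'
from h import *
o=get_obs(); print(o['time'],o['tool_pos'],o['tcp_rot'])
c=cam('wrist'); save(c,'w13')
print([(round(d['p'],2),d['at'],world(c,d['at'],0)[0,:2].round(1)) for d in pinpoint('pad','wrist')[:3]])
for d in trace('pad','wrist')[:2]:
    m=d['mask']; P=world(c,np.argwhere(m),6)[:,:2].astype(np.float32); print(d['p'],m.sum(),cv2.minEnclosingCircle(P),P.min(0),P.max(0),np.median(c['frame'][m],0))
for d in trace('mallet','wrist')[:1]:
    m=d['mask']&(c['frame'].min(2)>180); P=np.argwhere(m).astype(np.float32); (r,cc),R_=cv2.minEnclosingCircle(P); print('head',r,cc,R_,P.mean(0)); 
dd=np.array([np.cos(1.526),np.sin(1.526)]); t=o['tool_pos']; e=np.array([[*(t[:2]+51.5*dd+27*np.array([np.cos(a),np.sin(a)])),t[2]+41] for a in np.linspace(0,6.28,50)]); q=pix(c,e); print('exp',q.mean(0),q.min(0),q.max(0),P.min(0),P.max(0))
E
python3 pad.py
```

```text
44.025 [432.01493824   3.93523319 147.82352748] [ 3.14148705e+00 -3.43132808e-05  1.52595961e+00]
[(0.85, [51.6, 324.4], array([437.3, 131.3]))]
0.74 7682 ((437.5633544921875, 131.98056030273438), 41.93695068359375) [395.9647   90.30601] [479.4765  171.55342] [38. 37. 37.]
head 196.93910217285156 326.0277404785156 80.12472534179688 [193.52153 326.03522]
exp [177.63447939 324.70305274] [ 98.79660846 245.58203858] [251.25347802 400.88117541] [119. 246.] [266. 406.]
```

>>> {"op": "play_rows", "data": {"rows": [[[0.05,0.6,0],[-0.43,0,0]],[[0.06,0.7,0],[-0.43,0,0]],[[0,0.7,-0.4],[0,0,0]],[[0,0.55,-0.8],[0,0,0]],[[0,0,-0.9],[0,0,0]],[[0,0,-0.8],[0,0,0]],[[0,0,-0.3],[0,0,0]],[[0,0,0],[0,0,0]],[[0,0,0],[0,0,0]]]}}

```text
time: 45.35
tool_pos: [436.8, 80.2, 52.5]
tcp_rot: [3.134, 0.12, 1.525]
contact_force: [-0.5, -0.5, -3.3]
grip_width: 21.8
finger_force: 30.0
```

Run:
```python
from h import *
o=get_obs(); print(o['tool_pos'],o['tcp_rot'])
c=cam('wrist'); f=c['frame'].min(2)>180
for d in trace('mallet','wrist')[:1]:
    P=np.argwhere(d['mask']&f).astype(np.float32); print(P.min(0),P.max(0),world(c,[(P.min(0)+P.max(0))/2],o['tool_pos'][2]+41))
```

```text
[436.84112401  80.19934821  52.46429115] [3.1344682 0.1197504 1.5253243]
[124. 246.] [266. 406.] [[439.89790092 133.09095708  93.46429115]]
```

>>> {"op": "play_rows", "data": {"rows": [[[-0.06,0,-0.25],[0,0,0]],[[0,0,-0.15],[0,0,0]],[[0,0,0],[0,0,0]]]}}

```text
time: 45.82
tool_pos: [433.9, 80.1, 39.3]
tcp_rot: [3.137, 0.12, 1.526]
contact_force: [-1.1, -0.4, -4.7]
grip_width: 21.5
finger_force: 30.0
```

>>> {"op": "play_rows", "data": {"rows": [[[0,0,-0.1],[0,0,0]],[[0,0,0],[0,0,0]]]}}

```text
time: 46.08
tool_pos: [434.2, 80.2, 36.6]
tcp_rot: [3.136, 0.12, 1.526]
contact_force: [-0.3, 0.3, -3.6]
grip_width: 21.6
finger_force: 30.0
```

>>> {"op": "play_rows", "data": {"rows": [[[0,0,-0.1],[0,0,0]],[[0,0,0],[0,0,0]]]}}

```text
time: 46.32
tool_pos: [434.6, 80.0, 34.3]
tcp_rot: [3.135, 0.12, 1.526]
contact_force: [-1.6, -1.3, 3.8]
grip_width: 22.1
finger_force: 30.0
```

>>> {"op": "play_rows", "data": {"rows": [[[0,0,0],[0,0,0]],[[0,0,0],[0,0,0]],[[0,0,0],[0,0,0]],[[0,0,0],[0,0,0]],[[0,0,0.5],[0,0,0]],[[0,0,1],[0,0,0]],[[0,0,1],[0,0,0]],[[0,-0.5,1],[0.43,0,0]],[[0,-0.5,1],[0.43,0,0]],[[0,0,0.5],[0,0,0]],[[0,0,0],[0,0,0]]], "hand": 0.2}}

```text
time: 47.7
tool_pos: [434.8, 49.9, 184.6]
tcp_rot: [3.139, 0.0, 1.525]
contact_force: [0.2, -0.4, 1.1]
grip_width: 55.0
finger_force: 0.0
```

```bash
cat > chk.py <<'E'
from h import *
o=get_obs(); print(o['time'],o['tool_pos'],o['tcp_rot'],o['joint_positions'][5])
c=cam('wrist'); save(c,'w14'); f=c['frame'].min(2)>180
for d in trace('mallet','wrist')[:1]:
    P=np.argwhere(d['mask']&f).astype(np.float32); P=P[np.hypot(*(P-np.median(P,0)).T)<60]; print(P.min(0),P.max(0),world(c,[(P.min(0)+P.max(0))/2],78)[0], np.ptp(world(c,P,78),0))
print([(round(d['p'],2),world(c,d['at'],6)[0,:2].round(1)) for d in pinpoint('mallet','wrist')[:2]],[(round(d['p'],2),world(c,d['at'],0)[0,:2].round(1)) for d in pinpoint('pad','wrist')[:2]])
E
python3 chk.py
```

```text
47.7 [434.84509558  49.85600452 184.61096222] [3.13888670e+00 6.60220772e-05 1.52523318e+00] -0.015703321211138793
[ 69. 291.] [137. 356.] [437.84928146 131.90325736  78.        ] [5.18149399e+01 5.19298569e+01 5.68434189e-14]
[(0.81, array([439.6, 130.2])), (0.65, array([435.6,  66.8]))] []
```

>>> {"op": "play_rows", "data": {"rows": [[[0.5,-0.8,0],[0,0,-0.4]],[[0.5,-0.8,0],[0,0,0]],[[0.5,-0.8,0],[0,0,0]],[[0.5,-0.8,0],[0,0,0]],[[0.5,-0.8,0],[0,0,0]],[[0.5,-0.8,0],[0,0,0]],[[0.5,-0.8,0],[0,0,0]],[[0.5,-0.8,-0.5],[0,0,0]],[[0.25,-0.62,-0.8],[0,0,0]],[[0,0,-0.6],[0,0,0]],[[0,0,0],[0,0,0]],[[0,0,0],[0,0,0]]]}}

```text
time: 49.4
tool_pos: [562.0, -160.1, 126.9]
tcp_rot: [3.141, 0.0, 1.471]
contact_force: [0.2, 0.3, -0.0]
grip_width: 54.9
finger_force: 0.0
```

>>> {"op": "play_rows", "data": {"rows": [[[0,0,-0.9],[0,0,0]],[[0,0,-0.8],[0,0,0]],[[0,0,-0.55],[0,0,0]],[[0,0,0],[0,0,0]],[[0,0,0],[0,0,0]]]}}

```text
time: 50.02
tool_pos: [562.4, -160.6, 60.3]
tcp_rot: [3.14, 0.001, 1.47]
contact_force: [1.0, -0.1, 1.0]
grip_width: 55.1
finger_force: 0.0
```

>>> {"op": "play_rows", "data": {"rows": [[[0,0,0],[0,0,0]],[[0,0,0],[0,0,0]],[[0,0,0],[0,0,0]],[[0,0,0],[0,0,0]],[[0,0,0],[0,0,0]]], "hand": -1}}

```text
time: 50.65
tool_pos: [561.9, -160.5, 59.4]
tcp_rot: [3.141, 0.0, 1.47]
contact_force: [0.7, 0.5, 0.6]
grip_width: 21.8
finger_force: 30.0
```

>>> {"op": "play_rows", "data": {"rows": [[[-0.2,0.02,0],[0,0,0]],[[-0.2,0.02,0],[0,0,0]],[[-0.2,0.02,0],[0,0,0]],[[-0.2,0.02,0],[0,0,0]],[[-0.2,0.02,0],[0,0,0]],[[-0.2,0.02,0],[0,0,0]],[[0,0,0],[0,0,0]]]}}

```text
time: 51.52
tool_pos: [524.7, -156.7, 59.4]
tcp_rot: [-3.14, -0.0, 1.47]
contact_force: [-0.7, 0.4, 3.5]
grip_width: 22.0
finger_force: 30.0
```

>>> {"op": "play_rows", "data": {"rows": [[[-0.07,0.007,0],[0,0,0]],[[-0.07,0.007,0],[0,0,0]],[[-0.04,0.004,0],[0,0,0]],[[0,0,0],[0,0,0]]]}}

```text
time: 52.02
tool_pos: [522.4, -156.5, 59.4]
tcp_rot: [3.137, 0.0, 1.47]
contact_force: [11.8, 0.7, -3.1]
grip_width: 21.8
finger_force: 30.0
```

>>> {"op": "play_rows", "data": {"rows": [[[0,0,0],[0,0,0]],[[0,0,0],[0,0,0]],[[0,0,0],[0,0,0]],[[0,0,0.5],[0,0,0]],[[0,0,1],[0,0,0]],[[0,-0.6,1],[0,0,0]],[[0,-1,1],[0,0,0]],[[0,-1,1],[0,0,0]],[[0,-1,1],[0,0,0]],[[0,-1,1],[0,0,0]],[[0,-1,0],[0,0,0]],[[0,-0.8,0],[0,0,0]]], "hand": 0.2}}

```text
time: 53.52
tool_pos: [520.0, -349.4, 255.9]
tcp_rot: [3.14, 0.001, 1.47]
contact_force: [0.4, 0.2, -0.6]
grip_width: 55.2
finger_force: 0.0
```

>>> {"op": "play_rows", "data": {"rows": [[[0,0,0],[0,0,0]],[[0,0,0],[0,0,0]]]}}

```text
time: 53.78
tool_pos: [520.2, -347.6, 254.7]
tcp_rot: [3.142, -0.0, 1.47]
contact_force: [0.6, -0.5, 0.5]
grip_width: 54.9
finger_force: 0.0
```

Run:
```python
from h import *
p=np.array([614.54,-10.2,-.1012]); C,S=np.cos(p[2]),np.sin(p[2]); inv=lambda w:(w-p[:2])@np.array([[C,-S],[S,C]])
c=cam('wrist'); o=get_obs(); print(o['time'],o['tool_pos'],o['tcp_rot']); save(c,'w15')
print([(round(d['p'],2),d['at'],world(c,d['at'],6)[0,:2].round(1)) for d in pinpoint('tray','wrist')[:2]])
for d in trace('tray','wrist')[:1]:
    m=d['mask']; r,cc=np.where(m); P=world(c,np.argwhere(m),14)[:,:2].astype(np.float32); print(d['p'],r.min(),r.max(),cc.min(),cc.max(),cv2.minAreaRect(P))
    b=cv2.boxPoints(cv2.minAreaRect(P)); print(b)
print('jaw',[(round(d['p'],2),inv(world(c,d['at'],63)[0,:2])) for d in pinpoint('jaw_grip','wrist')[:1]])
```

```text
53.825 [ 520.35421278 -347.30089365  254.68542836] [ 3.14145701e+00 -2.92043637e-04  1.47084124e+00]
[(0.97, [160.1, 320.8], array([ 516., -331.]))]
0.83 90 231 224 414 ((518.1223754882812, -335.4718017578125), (230.4171600341797, 159.90414428710938), 0.7937420010566711)
[[ 401.81732 -257.12338]
 [ 404.0324  -417.01218]
 [ 634.4274  -413.82022]
 [ 632.21234 -253.93143]]
jaw []
```

>>> {"op": "play_rows", "data": {"rows": [[[0.35,0.93,0],[0,0,0.94]],[[0.35,0.93,0],[0,0,0.94]],[[0.35,0.93,0],[0,0,0.94]],[[0.35,0.93,0],[0,0,0.94]],[[0.35,0.93,0],[0,0,0.94]],[[0.35,0.93,0],[0,0,0.94]],[[0.35,0.93,-0.5],[0,0,0.94]],[[0.34,0.93,-0.5],[0,0,0.94]],[[0.34,0.93,-0.5],[0,0,0.93]],[[0.34,0.93,-0.5],[0,0,0.93]],[[0.34,0.92,-0.5],[0,0,0.93]],[[0.34,0.92,-0.5],[0,0,0.93]]]}}

```text
time: 55.48
tool_pos: [645.0, -12.5, 164.0]
tcp_rot: [3.141, 0.0, 3.045]
contact_force: [1.0, -0.9, 0.2]
grip_width: 54.9
finger_force: 0.0
```

>>> {"op": "play_rows", "data": {"rows": [[[0,0,0],[0,0,0]],[[0,0,0],[0,0,0]]]}}

```text
time: 55.72
tool_pos: [644.8, -14.2, 164.7]
tcp_rot: [-3.141, 0.0, 3.039]
contact_force: [-0.0, -0.1, -0.3]
grip_width: 55.1
finger_force: 0.0
```

```bash
sed -i 's/zf+38\|,58)/,46)/;s/,,/,/' l5.py; python3 l5.py w16
```

```text
55.775 [644.9 -14.7 165. ] tcp in jig [30.7 -1.4]
buttonA 0.79 [187.  81.  40.] jig rect 27.4 0.6 40.0 100.6 89.8 x -22.951746 77.688324
buttonA 0.4 [ 53. 117. 202.] jig rect -75.6 -36.0 316.6 30.4 89.8 x -91.23496 -60.346966
buttonB 0.78 [188.  85.  46.] jig rect 26.5 87.6 47.1 99.1 89.9 x -23.042242 76.05442
sleeveA [(0.69, [-75.9, -168.6])]
sleeveB [(0.66, [28.7, 92.4])]
```

>>> {"op": "play_rows", "data": {"rows": [[[-0.08,0.06,-0.9],[0,0,0]],[[0,0,-1],[0,0,0]],[[0,0,-1],[0,0,0]],[[0,0,-0.7],[0,0,0]],[[0,0,-0.35],[0,0,0]],[[0,0,0],[0,0,0]]]}}

```text
time: 56.72
tool_pos: [642.3, -12.5, 45.5]
tcp_rot: [3.141, -0.001, 3.039]
contact_force: [0.6, 0.8, 0.5]
grip_width: 55.3
finger_force: 0.0
```

>>> {"op": "play_rows", "data": {"rows": [[[0,0,0],[0,0,0]],[[0,0,0],[0,0,0]],[[0,0,0],[0,0,0]],[[0,0,0],[0,0,0]]], "hand": -1}}

```text
time: 57.22
tool_pos: [643.1, -12.5, 46.9]
tcp_rot: [-3.142, 0.002, 3.04]
contact_force: [-0.6, 0.9, 6.4]
grip_width: 40.0
finger_force: 30.0
```

>>> {"op": "play_rows", "data": {"rows": [[[0,0,0.6],[0,0,0]],[[0,0,1],[0,0,0]],[[-0.4,-0.6,1],[0,0,0]],[[-0.4,-0.9,0.5],[0,0,0]],[[-0.4,-1,0],[0,0,0]],[[-0.4,-1,0],[0,0,0.2]],[[-0.4,-1,0],[0,0,0.2]],[[-0.4,-1,0],[0,0,0.2]],[[-0.4,-1,0],[0,0,0.2]],[[-0.4,-1,0],[0,0,0]],[[-0.4,-1,0],[0,0,0]],[[-0.4,-1,0],[0,0,0]]]}}

```text
time: 58.72
tool_pos: [522.0, -298.1, 139.5]
tcp_rot: [3.142, 0.0, -3.132]
contact_force: [-0.0, 0.1, -1.0]
grip_width: 39.5
finger_force: 30.0
```

>>> {"op": "play_rows", "data": {"rows": [[[-0.17,-1,0],[0,0,0]],[[0,-1,0],[0,0,0]],[[0,-0.5,-0.6],[0,0,0]],[[0,0,-0.9],[0,0,0]],[[0,0,-0.8],[0,0,0]],[[0,0,0],[0,0,0]],[[0,0,0],[0,0,0]]]}}

```text
time: 59.6
tool_pos: [517.7, -372.1, 70.2]
tcp_rot: [-3.141, 0.0, -3.131]
contact_force: [0.4, 0.2, -0.5]
grip_width: 39.5
finger_force: 30.0
```

>>> {"op": "play_rows", "data": {"rows": [[[0,0,-0.6],[0,0,0]],[[0,0,-0.4],[0,0,0]],[[0,0,-0.2],[0,0,0]],[[0,0,0],[0,0,0]],[[0,0,0],[0,0,0]]]}}

```text
time: 60.22
tool_pos: [517.4, -372.4, 33.7]
tcp_rot: [-3.142, 0.0, -3.132]
contact_force: [0.2, -0.5, -1.3]
grip_width: 39.9
finger_force: 30.0
```

>>> {"op": "play_rows", "data": {"rows": [[[0,0,-0.03],[0,0,0]],[[0,0,0],[0,0,0]],[[0,0,0],[0,0,0]],[[0,0,0.4],[0,0,0]],[[0,0,1],[0,0,0]],[[0,0,1],[0,0,0]],[[0,0.2,1],[0,0,0]],[[0.3,1,0.5],[0,0,-0.2]],[[0.3,1,0],[0,0,-0.2]],[[0.3,1,0],[0,0,-0.2]],[[0.3,1,0],[0,0,-0.2]],[[0.3,1,0],[0,0,0]]], "hand": 0.1}}

```text
time: 61.72
tool_pos: [562.7, -215.4, 150.9]
tcp_rot: [-3.141, 0.001, 3.039]
contact_force: [-0.3, 0.3, -0.2]
grip_width: 50.6
finger_force: 0.0
```

>>> {"op": "play_rows", "data": {"rows": [[[0.3,1,0],[0,0,0]],[[0.3,1,0],[0,0,0]],[[0.3,1,0],[0,0,0]],[[0.3,1,0],[0,0,0]],[[0.3,1,0],[0,0,0]],[[0.3,1,0],[0,0,0]],[[0.3,1,0],[0,0,0]],[[0.3,1,0],[0,0,0]],[[0.3,1,0],[0,0,0]],[[0.27,0.73,0],[0,0,0]],[[0,0,0],[0,0,0]],[[0,0,0],[0,0,0]]], "hand": 0.2}}

```text
time: 63.22
tool_pos: [651.3, 74.9, 149.9]
tcp_rot: [-3.141, -0.0, 3.039]
contact_force: [-0.1, -0.3, -1.2]
grip_width: 55.0
finger_force: 0.0
```

```bash
python3 l5.py w17
```

```text
63.275 [651.3  74.6 149.9] tcp in jig [28.  88.1]
buttonA 0.71 [66. 31. 17.] jig rect -23.4 348.6 36.3 16.0 15.1 x -42.6289 -7.9866424
buttonB 0.89 [176.  80.  40.] jig rect 26.9 91.0 100.7 40.8 0.7 x -23.41584 77.16853
sleeveA [(0.37, [-28.2, 352.6])]
sleeveB [(0.73, [-8.5, 15.2]), (0.66, [-77.8, -176.6]), (0.62, [29.9, 91.4])]
```

>>> {"op": "play_rows", "data": {"rows": [[[0,0.08,-0.9],[0,0,0]],[[0,0,-1],[0,0,0]],[[0,0,-0.8],[0,0,0]],[[0,0,-0.5],[0,0,0]],[[0,0,-0.27],[0,0,0]],[[0,0,0],[0,0,0]]]}}

```text
time: 64.22
tool_pos: [651.5, 77.9, 45.7]
tcp_rot: [3.142, -0.0, 3.039]
contact_force: [0.6, -0.3, 0.3]
grip_width: 55.3
finger_force: 0.0
```

>>> {"op": "play_rows", "data": {"rows": [[[0,0,0],[0,0,0]],[[0,0,0],[0,0,0]],[[0,0,0],[0,0,0]],[[0,0,0],[0,0,0]]], "hand": -1}}

```text
time: 64.72
tool_pos: [652.0, 77.9, 46.7]
tcp_rot: [3.142, 0.002, 3.04]
contact_force: [-0.4, -0.1, 4.7]
grip_width: 39.4
finger_force: 30.0
```

>>> {"op": "play_rows", "data": {"rows": [[[0,0,0.6],[0,0,0]],[[0,0,1],[0,0,0]],[[-0.3,-0.6,1],[0,0,0]],[[-0.4,-0.9,0.5],[0,0,0]],[[-0.4,-1,0],[0,0,0]],[[-0.4,-1,0],[0,0,0.2]],[[-0.4,-1,0],[0,0,0.2]],[[-0.4,-1,0],[0,0,0.2]],[[-0.4,-1,0],[0,0,0.2]],[[-0.4,-1,0],[0,0,0]],[[-0.4,-1,0],[0,0,0]],[[-0.4,-1,0],[0,0,0]]]}}

```text
time: 66.22
tool_pos: [534.1, -207.8, 139.5]
tcp_rot: [3.141, 0.0, -3.132]
contact_force: [0.5, -0.3, -1.2]
grip_width: 39.6
finger_force: 30.0
```

>>> {"op": "play_rows", "data": {"rows": [[[-0.3,-1,0],[0,0,0]],[[-0.27,-1,0],[0,0,0]],[[0,-0.8,0],[0,0,0]],[[0,-0.25,-0.6],[0,0,0]],[[0,0,-0.9],[0,0,0]],[[0,0,-0.8],[0,0,0]],[[0,0,0],[0,0,0]],[[0,0,0],[0,0,0]]]}}

```text
time: 67.22
tool_pos: [517.9, -298.2, 70.0]
tcp_rot: [-3.142, 0.0, -3.131]
contact_force: [-0.1, -0.2, -1.2]
grip_width: 40.0
finger_force: 30.0
```

Run:
```python
from h import *
c=cam('wrist'); o=get_obs(); print(o['tool_pos']); save(c,'w18')
for q in ['buttonA','buttonB']:
  for d in trace(q,'wrist')[:3]:
    m=d['mask']; P=world(c,np.argwhere(m),32)[:,:2].astype(np.float32); print(q,round(d['p'],2),cv2.minAreaRect(P))
```

```text
[ 518.04227886 -298.45015333   70.51446665]
buttonA 0.85 ((499.1322021484375, -384.37158203125), (56.276241302490234, 49.66117858886719), 1.0986038446426392)
buttonB 0.86 ((528.0478515625, -298.0257263183594), (116.64972686767578, 50.69163131713867), 0.5042628645896912)
```

>>> {"op": "play_rows", "data": {"rows": [[[0,0,-0.6],[0,0,0]],[[0,0,-0.4],[0,0,0]],[[0,0,-0.22],[0,0,0]],[[0,0,0],[0,0,0]],[[0,0,0],[0,0,0]]]}}

```text
time: 68.0
tool_pos: [517.3, -298.5, 32.8]
tcp_rot: [3.141, -0.0, -3.132]
contact_force: [-0.2, -0.2, -1.1]
grip_width: 39.9
finger_force: 30.0
```

>>> {"op": "play_rows", "data": {"rows": [[[0,0,0],[0,0,0]],[[0,0,0],[0,0,0]],[[0,0,0],[0,0,0]],[[0,0,0.4],[0,0,0]],[[0,0,1],[0,0,0]],[[0,0,1],[0,0,0]],[[0.5,0,1],[0,0,0]],[[0.7,0,1],[0,0,0]],[[0.7,0,1],[0,0,0]],[[0.7,-0.5,1],[0,0,0]],[[0,-0.5,1],[0,0,0]],[[0,0,0],[0,0,0]]], "hand": 0.1}}

```text
time: 69.5
tool_pos: [596.1, -329.8, 258.5]
tcp_rot: [-3.138, 0.005, -3.133]
contact_force: [0.8, -0.1, 0.0]
grip_width: 50.7
finger_force: 0.0
```

```bash
cat > fin.py <<'E'
from h import *
ca=cam('wrist'); o=get_obs(); print(o['time'],o['tool_pos'],o['tcp_rot']); save(ca,'w19')
T=np.array([518.1,-335.5])
for n in ['wrist','top','scene']:
  c=ca if n=='wrist' else cam(n); save(c,'fin_'+n)
  for q in ['buttonA','buttonB']:
    for d in trace(q,n)[:4]:
      m=d['mask']
      if m.sum()<60: continue
      P=world(c,np.argwhere(m),32)[:,:2].astype(np.float32); (x,y),(w,h),a=cv2.minAreaRect(P)
      if y<-150: print(n,q,round(d['p'],2),'tray',round(x-T[0],1),round(y-T[1],1),round(w),round(h),round(a),np.median(c['frame'][m],0))
  for q in ['sleeveA','sleeveB']: print(n,q,[(round(d['p'],2),(world(c,d['at'],32)[0,:2]-T).round(1)) for d in pinpoint(q,n)[:4] if d['p']>.2])
  print(n,'mallet',[(round(d['p'],2),world(c,d['at'],6)[0,:2].round(1)) for d in pinpoint('mallet',n)[:1]])
E
python3 fin.py
```

```text
69.55 [ 595.41347163 -328.80562051  256.38269024] [-3.14042764e+00  1.93951172e-03 -3.13251902e+00]
wrist buttonA 0.76 tray 7.0 -50.2 100 44 3 [218. 100.  55.]
wrist buttonB 0.66 tray -1.0 36.5 99 41 1 [218. 100.  55.]
wrist buttonB 0.61 tray 0.3 -0.7 219 155 1 [168. 166. 170.]
wrist sleeveA []
wrist sleeveB [(0.48, array([-3.2, 37.9]))]
wrist mallet [(0.33, array([ 525.2, -125.8]))]
top buttonB 0.81 tray -4.0 41.2 45 96 88 [149.  77.  55.]
top sleeveA [(0.74, array([ 1.3, -1. ])), (0.45, array([-86.5, 472.5]))]
top sleeveB [(0.61, array([-175.1,  748.3])), (0.53, array([-36.6, 756.4])), (0.45, array([-104.4,  873.3])), (0.28, array([110.1, 241.3]))]
top mallet [(0.78, array([437.7, 136.6]))]
scene buttonA 0.59 tray 18.5 -38.1 121 68 3 [155.5  81.5  52. ]
scene buttonB 0.9 tray 11.3 49.2 117 65 0 [161.  84.  52.]
scene sleeveA [(0.68, array([216.8, 605.2]))]
scene sleeveB [(0.62, array([-128.6,  881.7])), (0.59, array([-186.8,  750.7])), (0.58, array([-44.4, 752.1]))]
scene mallet [(0.79, array([435.7, 128.2]))]
```

```bash
python3 -c "
from h import *
print(bot.close_job())"
```

```text
the job is handed in; nothing more can be done
None
```

I handed the job in at about 70 s of the 210 s limit; the hand-in gave no verdict. Two turn buttons were present: both went into the jig and their sleeves looked flush after the mallet. The last pictures show both flat in the tray (one was shifted about 15 mm after release but is still inside the limits), the jaw fully back and the mallet standing about 1 mm from the pad's centre; I never approached the bystanders and did not check their positions afterwards.

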